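# Gather the sample tubes in the lidded dish and load the reader

### The arm

A 6-joint arm with a two-finger parallel gripper is mounted at the origin on the work surface. World frame = base frame: x ahead of the robot, y to its left, z up, the work surface at z = 0. Lengths are in mm, angles in rad, forces in N, time in s.
With the tool pointing down it reaches from about 350 to 925 mm from the base axis. Payload 6.4 kg.
Tool frame: the origin (TCP) lies at the very end of the fingers, on their centre line; the grasp point (between the pads) lies 19 mm behind it; z points along the fingers, y is the direction in which the jaws open and shut (so a half turn about z gives the same grasp; the last joint's range is limited). The gripper opens to 94 mm and grips with 3 to 60 N. Pads are 16 mm wide; open, the fingers measure 119 mm over their backs; the gripper's body (75 mm by 177 mm) begins 78 mm behind the grasp point.
Start: joints at [1.047, 0.245, 1.558, -0, 1.339, -0.174], TCP at [222.759, 610.649, 205.455] pointing down, gripper open.
Joint ranges: [-3.13, 3.13], [-1.02, 2.26], [0.13, 2.54], [-0.95, 4.09], [0.21, 2.88], [-2.74, 2.74]. Speed limits (rad/s): [2.57, 2.57, 3.14, 3.14, 3.14, 3.14].

### API

Orientations are given as a rotation vector (axis times angle).
In Python, from station import readout, vision, ctrl gives the robot as it stands.
- The arm moves only by the tool apply_moves, never from a script. Its argument "commands" is a list of rows, each a list of 3 entries, a list of its own where there are three numbers: the shift along the tool's x, y, z in m, then the turn, a rotation vector about the tool's x, y, z in degrees, then the finger opening in m, from 0 to 0.094. In form: [[[tx, ty, tz], [wx, wy, wz], jaw], ...]. A call has 1 to 12 rows; each row shifts and turns the commanded pose from where the row before left it, along the tool's axes as they then stand; what a row does not reach is not made up. A row lasts 1/10 s, in which the tool goes at most 50 mm and 8.59 degrees, less where a joint would pass 70% of its speed; a pose out of reach is approached as far as the arm can. A call with a gripper value outside its range is refused whole. The fingers move at their own pace and stop on an object; the grip force is fixed at half the most. Time passes only in rows, so rows that do not move let the fingers close. It gives the time, the measured TCP pose, the force and the opening at its end, in the units of the state.
- readout.state(): the state, without advancing time (a new reading comes with each control period).
- vision.read_camera(name): name is "scene" or "side" or "wrist"; returns the picture (480x640x3 uint8, blue, green, red); there is no depth.
- vision.calibration(name): a dict with "fx", "fy", "cx", "cy" (pixels), "xyz" and "attitude" of the camera in the world; the wrist camera has in their place "T_tool_cam" (4x4, takes a point from camera to tool coordinates, whose origin is the TCP and whose axes are the flange's). Camera axes: x right, y up, looking along -z (the intrinsics and any distortion apply to the point x, -y, -z); pixel columns grow to the right and rows downward; lengths in mm; the calibration is good to about 2 mm. A picture is of the moment at which its call begins: read the wrist's pose just before it. calibration takes no time and is no camera call.
- ctrl.close_job(): hands the job in, once; it reports no verdict.
The state is a dict: "time_s": time; "joints": joint angles; "joint_vel": joint speeds; "joint_efforts": joint torques, N m; "ee_pos": TCP position; "ee_rot": TCP orientation; "force": force on the tool from outside, world axes, zero at the start; "ft_torque": the same for the moment, N m; "gripper_width": finger opening in mm.
Only numpy, scipy, OpenCV 4.12 (cv2) and the standard library are available. Lean on these libraries where they do the work, as an engineer would, in place of code of your own. Each camera call takes 0.05 s, during which the arm holds its last target. There are 200 camera calls.

### The job

Load the reader: lay all the sample tubes crosswise in the dish, put the loose lid on, then pick dish and lid up together and tip the tab end down, lid kept on, until every tube has rolled behind the black line at the tab end. Set the dish level in the reader's nest with its tab end over the black reading window, only then lift the lid off and lay it flat, handle up, back on its grey mat, and finally press the clamp lever down until it stays down by itself. Leave the other things on the bench where they are.

Things in the scene. Friction and masses are not known exactly. Their poses are not given: they have to be found in the camera images.
- tube1: sample tube (two or three are present): amber glass, 16 mm thick, 54 mm long over all, 35 g, an eight-sided grey cap (20 mm across flats, 12 mm long) on each end. Origin at its middle, on its axis, 10 mm above what it lies on; x along the tube, either way round; y, z turn as it rolls. The caps stop it rolling until the slope passes some 23 degrees. Grip it across the middle.
- tube2: sample tube (two or three are present): amber glass, 16 mm thick, 54 mm long over all, 35 g, an eight-sided grey cap (20 mm across flats, 12 mm long) on each end. Origin at its middle, on its axis, 10 mm above what it lies on; x along the tube, either way round; y, z turn as it rolls. The caps stop it rolling until the slope passes some 23 degrees. Grip it across the middle.
- tube3: sample tube (two or three are present): amber glass, 16 mm thick, 54 mm long over all, 35 g, an eight-sided grey cap (20 mm across flats, 12 mm long) on each end. Origin at its middle, on its axis, 10 mm above what it lies on; x along the tube, either way round; y, z turn as it rolls. The caps stop it rolling until the slope passes some 23 degrees. Grip it across the middle.
- dish: loose white open dish, 200 (x) x 67.5 (y) x 34 mm high outside, walls and floor 3 mm, 0.22 kg. Origin: centre of underside, z up. A tab sticks 13 mm out of its -x end, which starts roughly facing the robot. A black line across its floor at x = -22 mm; three tubes side by side fit behind it. Fingers closed across the 67.5 mm width at the seam hold dish and lid together.
- dish_tab (a point): point on the dish's underside at the tab end: x = -100 mm, y = 0, z = 0 in the dish frame
- lid: loose clear lid, white border, 200 (x) x 67.5 (y) mm, 0.12 kg, starts on the mat. Origin: centre of underside, z up. Plug z 0-6 mm (190 x 57.5 mm, lowest 3 mm 184 x 53) drops into the dish with 2 mm play a side; plate z 6-14 mm, flush with the dish's sides; white handle ridge z 14-38 mm, 60 (x) x 12 (y) mm. Seated, its origin is 28 mm above the dish's. Fits either way round.
- mat: grey rubber mat fixed to the bench, 230 (x) x 100 (y) x 3 mm, origin at the centre of its underside; place of the lid
- nest (a point): centre of the nest on the fixed white reader's deck top, 30 mm above the bench; the dish sits here, its x, y, z axes along the nest's. Four grey L-shaped corner stops, 7 mm high, 13 mm long, leave it 2.5 mm play a side; mid-sides are open for fingers. To the left (+y) come the clamp lever and, from 150 mm on, a housing 100 mm high.
- window (a point): near end of the nest, over the black reading window: x = -100 mm in the nest's frame, at deck height; the dish's tab end goes here
- clamp_pad (a point): middle of the top of the clamp lever's black pad, 34 x 34 mm: in the nest's frame 30 mm nearer the robot and 105 mm to the left, 93 mm above the bench when up; 40 mm nearer and 50 mm above the bench when down. Moves with the lever, whose hinge lies 110 mm beyond the pad (+x).
- clamp (a joint): clamp lever: 0 = up, 0.40 rad = fully down, against a stop. Sprung: pushes back at the pad with about 6 N at first, less as it goes down; past 0.30 rad it snaps over centre and holds itself at 0.40; let go before that, it springs up.
- weigh_boat: white weighing tray 70 x 70 x 18 mm; bystander, leave where it is; origin at the centre of its underside
- pen: metal pen 125 mm long, 13 mm thick, lying down; bystander, leave where it is; origin at the centre of its underside
- stopper: grey rubber stopper, 34 mm wide, 28 mm high; bystander, leave where it is; origin at the centre of its underside
Not all that is in view belongs to the job. What is shaped like the tube2 but yellow is not meant. Leave any pink look-alike of the tube1 alone.

How it is judged:
By the outcome, as a careful person would: the job done as asked, in the order asked, and still so for the second after the job is handed in, with the robot touching nothing.
Of tube1, tube2, tube3 only 2 to 3 are there at a start; the rules pass over those that are not, and their reading is None.
At some moment in a run one of tube1, tube2, tube3, lid may be knocked a few centimetres aside while the robot is not near it.
It also fails if it takes over 210 s, if anything falls off the work surface, if the arm or the gripper's body presses on something with over 40 N, if the wrist force passes 120 N, or if a joint passes its speed limit or range.

## Working session

There is one attempt and no reset: what is moved stays moved. The work goes in short steps, Python scripts to look and compute and a tool call to move; the robot and the scene stay as the last step left them, time stands still between calls to the robot, and variables do not carry over. Pictures are saved under pics/ and viewed, about 12 in all and at most 16, crops included, and the job is handed in when it is done.

Besides the shell and the picture viewer there is one more tool, called after "Emit:" as name([rows], argument=value, ...), one row to a line, values as JSON. apply_moves: Moves the arm, as the interface text tells. Its arguments: {"type":"object","properties":{"commands":{"type":"array"}},"required":["commands"]}

```bash
ls; mkdir -p pics; cat > h.py <<'E'
import numpy as np, cv2
from scipy.spatial.transform import Rotation as R
from station import readout, vision, ctrl
def shot(n,f=None):
    s=readout.state(); im=vision.read_camera(n)
    if f: cv2.imwrite('pics/'+f,im)
    return s,im
E
python3 - <<'E'
from h import *
s=readout.state(); print(s)
for n in ("scene","side","wrist"):
    c=vision.calibration(n); print(n,c)
a=shot("scene","a.png")[1]; b=shot("side","b.png")[1]
E
```

```text
pics
{'time_s': 0.0, 'joints': array([ 1.04689097e+00,  2.45776865e-01,  1.55897342e+00,  2.18614943e-05,
        1.33872510e+00, -1.74106846e-01]), 'joint_vel': array([ 5.60627060e-04, -2.63587942e-03,  7.65416671e-04, -2.82334857e-03,
        1.70566722e-03,  1.45059542e-05]), 'joint_efforts': array([-6.14924847e-04, -4.15819001e+01, -3.14607954e+01,  6.84700138e-02,
        3.30256310e-02, -1.35925384e-04]), 'ee_pos': array([222.45334594, 610.12024536, 204.39099474]), 'ee_rot': array([-5.46557259e-01, -3.09300848e+00,  2.76708768e-03]), 'force': array([ 0.30785872, -0.56047884, -0.17875664]), 'ft_torque': array([0.08450274, 0.03198041, 0.04885144]), 'gripper_width': 94.36364651605913}
scene {'fx': 595.5827351712541, 'fy': 595.5827351712541, 'cx': 327.2355254165163, 'cy': 242.75868032727678, 'xyz': array([1114.70378122,  701.53462938,  869.02610236]), 'attitude': array([0.35640236, 1.1008469 , 2.32020572])}
side {'fx': 486.5857484094222, 'fy': 486.5857484094222, 'cx': 316.5701935214456, 'cy': 234.81844271967583, 'xyz': array([ 477.7828208 , -862.12108602,  664.71230009]), 'attitude': array([ 0.93416432, -0.03046131, -0.07201745])}
wrist {'fx': 382.95291468266015, 'fy': 382.95291468266015, 'cx': 325.10592031352763, 'cy': 235.31553174102947, 'T_tool_cam': array([[ 6.82486801e-04,  9.66503898e-01,  2.56651026e-01,
         7.35330893e+01],
       [ 9.99998940e-01, -9.89713271e-04,  1.06789231e-03,
        -3.38562777e-02],
       [ 1.28613300e-03,  2.56650025e-01, -9.66503549e-01,
        -1.79337218e+02],
       [ 0.00000000e+00,  0.00000000e+00,  0.00000000e+00,
         1.00000000e+00]])}
```

View pics/a.png

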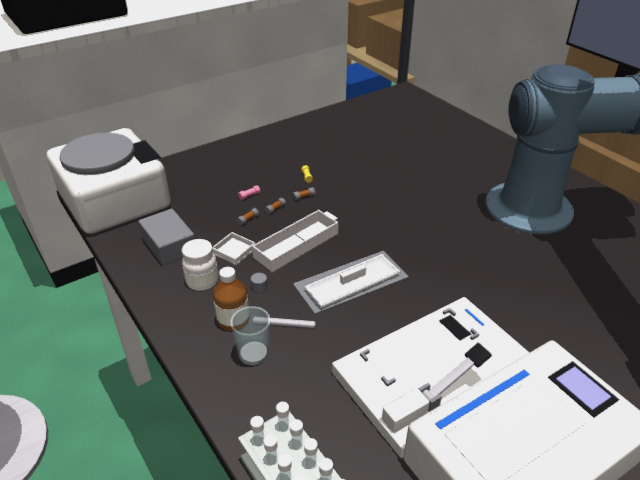

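View pics/b.png

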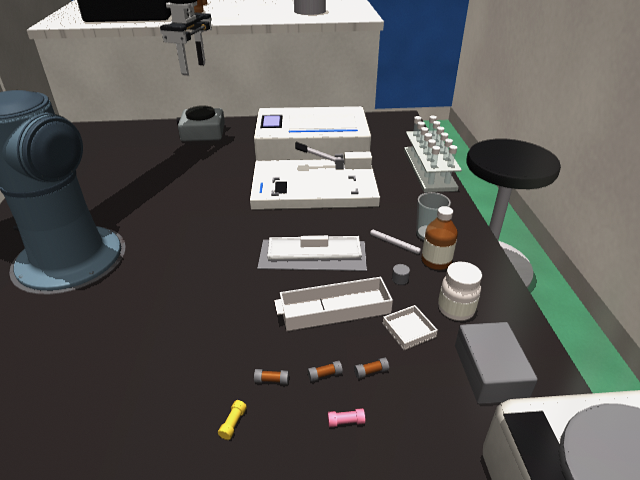

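Side view: three amber tubes at (271,377), (325,371) and (372,368). The look-alikes are yellow (232,420) and pink (346,418), and the amber bottle is at (440,240). The dish is at (335,303), the lid at (315,247) and the nest at (315,187). The scene view agrees, with tubes at (249,215), (277,205) and (305,194).

```bash
cat >> h.py <<'E'
def campose(n,s=None):
    c=vision.calibration(n)
    if n=="wrist":
        T=np.eye(4);T[:3,:3]=R.from_rotvec(s['ee_rot']).as_matrix();T[:3,3]=s['ee_pos']
        return c,T@c['T_tool_cam']
    T=np.eye(4);T[:3,:3]=R.from_rotvec(c['attitude']).as_matrix();T[:3,3]=c['xyz'];return c,T
def ray(n,uv,z,s=None):
    c,T=campose(n,s); uv=np.atleast_2d(uv).astype(float)
    d=np.c_[(uv[:,0]-c['cx'])/c['fx'],-(uv[:,1]-c['cy'])/c['fy'],-np.ones(len(uv))]@T[:3,:3].T
    o=T[:3,3]; return (o+d*((z-o[2])/d[:,2])[:,None])
def proj(n,P,s=None):
    c,T=campose(n,s); p=(np.atleast_2d(P)-T[:3,3])@T[:3,:3]
    return np.c_[c['cx']-c['fx']*p[:,0]/p[:,2],c['cy']+c['fy']*p[:,1]/p[:,2]]
def blobs(im,lo,hi,amin=30):
    m=cv2.inRange(cv2.cvtColor(im,cv2.COLOR_BGR2HSV),np.array(lo),np.array(hi))
    n,l,st,ce=cv2.connectedComponentsWithStats(m)
    return [(ce[i],st[i,4],cv2.minAreaRect(np.argwhere(l==i)[:,::-1].astype(np.float32))) for i in range(1,n) if st[i,4]>=amin]
E
python3 - <<'E'
from h import *
for n,f in (("scene","a"),("side","b")):
    im=cv2.imread(f'pics/{f}.png')
    for c,a,r in blobs(im,(5,150,50),(18,255,255)): print(n,c.round(1),a,ray(n,c,11)[0].round(0),r)
P={"dishrim":((279,303),(281,328),(391,302),(388,279)),"lid":((268,238),(269,260),(361,257),(359,238)),"mat":((265,240),(258,268),(366,270),(362,240)),"stop":((266,179),(353,178),(265,192),(355,192)),"pad":((301,148),)}
for k,z in (("dishrim",34),("lid",17),("mat",3),("stop",37),("pad",93)): print(k,ray("side",P[k],z).round(0).tolist())
im=cv2.imread('pics/b.png');cv2.imwrite('pics/b2.png',cv2.resize(im[130:350,220:460],None,fx=3.3,fy=2.7,interpolation=cv2.INTER_CUBIC))
E
```

```text
scene [304.4 192.9] 58 [ 436. -356.   11.] ((304.3529357910156, 192.91177368164062), (5.820854663848877, 9.943960189819336), 75.96376037597656)
scene [276.1 204.5] 53 [ 521. -353.   11.] ((276.3000183105469, 204.60000610351562), (5.813776969909668, 8.9442720413208), 63.43495178222656)
scene [248.6 215. ] 60 [ 599. -354.   11.] ((248.69229125976562, 215.0384521484375), (6.37905216217041, 9.429903984069824), 56.3099365234375)
scene [229.6 294.3] 752 [ 766. -135.   11.] ((229.5, 293.5), (29.0, 31.0), 90.0)
scene [224.8 327.1] 46 [816. -59.  11.] ((224.18934631347656, 326.7455749511719), (15.076925277709961, 4.000000476837158), 22.61986541748047)
side [199.2   5.5] 89 [ -11. 2496.   11.] ((199.4000244140625, 5.1999993324279785), (8.049844741821289, 14.310833930969238), 26.56505012512207)
side [441.4 232.7] 675 [824.   5.  11.] ((441.44793701171875, 232.338134765625), (30.639524459838867, 26.99015235900879), 8.746162414550781)
side [435.1 265.2] 105 [ 779. -106.   11.] ((434.98651123046875, 265.0810852050781), (25.31744384765625, 6.411561012268066), 9.462321281433105)
side [372.5 366.7] 162 [ 606. -353.   11.] ((372.6423034667969, 366.6884765625), (9.735343933105469, 16.48868751525879), 74.74488067626953)
side [325.4 369.9] 169 [ 527. -353.   11.] ((325.4000244140625, 369.8000183105469), (9.647636413574219, 17.54115867614746), 74.74488067626953)
side [270.5 375.7] 181 [ 437. -358.   11.] ((270.5, 376.0), (10.0, 17.0), 90.0)
dishrim [[454.0, -215.0, 34.0], [457.0, -277.0, 34.0], [659.0, -229.0, 34.0], [666.0, -166.0, 34.0]]
lid [[432.0, 9.0, 17.0], [434.0, -68.0, 17.0], [628.0, -74.0, 17.0], [633.0, -7.0, 17.0]]
mat [[424.0, 21.0, 3.0], [411.0, -76.0, 3.0], [635.0, -100.0, 3.0], [642.0, 3.0, 3.0]]
stop [[427.0, 237.0, 37.0], [651.0, 223.0, 37.0], [425.0, 173.0, 37.0], [646.0, 154.0, 37.0]]
pad [[521.0, 293.0, 93.0]]
```

View pics/b2.png

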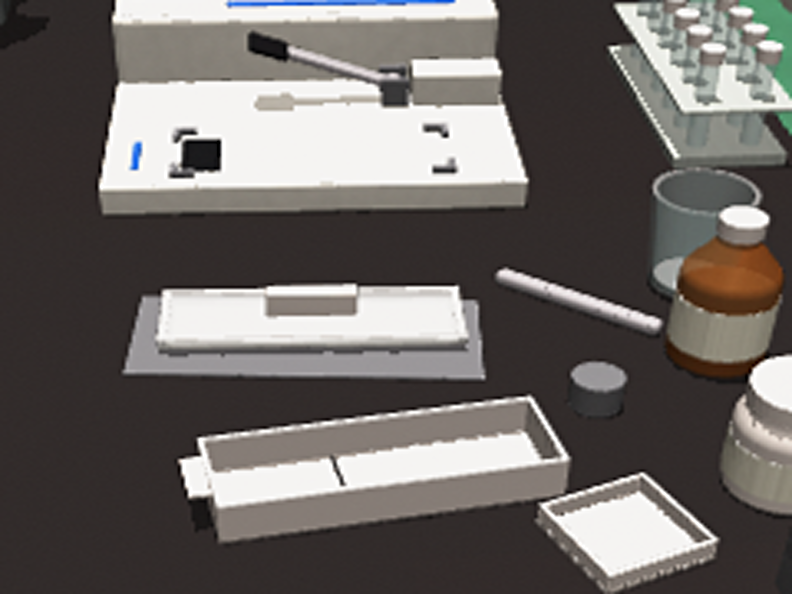

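```bash
cat >> h.py <<'E'
def down(yaw): # tool pointing down, tool x at world angle yaw (deg)
    return R.from_euler('z',yaw,degrees=True)*R.from_euler('x',180,degrees=True)
def plan(p,yaw,s=None):
    s=s or readout.state(); A=R.from_rotvec(s['ee_rot']); B=down(yaw); d=np.array(p)-s['ee_pos']
    print('t',round(s['time_s'],1),'turn',(A.inv()*B).as_rotvec(degrees=True).round(2),'then shift mm',(B.inv().apply(d)).round(1),' (w/o turn',A.inv().apply(d).round(1),')')
E
python3 - <<'E'
from h import *
plan((521,-353,205),180)
E
```

```text
t 0.1 turn [ -0.09  -0.03 -20.04] then shift mm [-2.985e+02 -9.632e+02 -5.000e-01]  (w/o turn [-6.105e+02 -8.026e+02  7.000e-01] )
```

Emit:
apply_moves([
  [[0,0,0],[0,0,-6.68],0.094],
  [[0,0,0],[0,0,-6.68],0.094],
  [[0,0,0],[0,0,-6.68],0.094],
  [[-0.012,-0.044,0],[0,0,0],0.05],
  [[-0.0136,-0.044,0],[0,0,0],0.05],
  [[-0.0136,-0.044,0],[0,0,0],0.05],
  [[-0.0136,-0.044,0],[0,0,0],0.05],
  [[-0.0136,-0.044,0],[0,0,0],0.05],
  [[-0.0136,-0.044,0],[0,0,0],0.05],
  [[-0.0136,-0.044,0],[0,0,0],0.05],
  [[-0.0136,-0.044,0],[0,0,0],0.05],
  [[-0.0136,-0.044,0],[0,0,0],0.05],
])

```text
time_s: 1.3
ee_pos: [343.4, 213.0, 205.2]
ee_rot: [-0.001, 3.141, -0.0]
force: [0.7, 1.4, 1.2]
gripper_width: 49.5
```

Emit:
apply_moves([
  [[-0.0136,-0.044,0],[0,0,0],0.05],
  [[-0.0136,-0.044,0],[0,0,0],0.05],
  [[-0.0136,-0.044,0],[0,0,0],0.05],
  [[-0.0136,-0.044,0],[0,0,0],0.05],
  [[-0.0136,-0.044,0],[0,0,0],0.05],
  [[-0.0136,-0.044,0],[0,0,0],0.05],
  [[-0.0136,-0.044,0],[0,0,0],0.05],
  [[-0.0136,-0.044,0],[0,0,0],0.05],
  [[-0.0136,-0.044,0],[0,0,0],0.05],
  [[-0.0136,-0.044,0],[0,0,0],0.05],
  [[-0.0136,-0.044,0],[0,0,0],0.05],
  [[0,0,0],[0,0,0],0.05],
])

```text
time_s: 2.5
ee_pos: [493.4, -273.6, 204.5]
ee_rot: [-0.007, -3.141, 0.0]
force: [1.8, -0.3, 0.6]
gripper_width: 50.2
```

```bash
cat >> h.py <<'E'
def tubes(s,im):
    out=[]
    for c,a,r in blobs(im,(5,130,40),(18,255,255),300):
        b=cv2.boxPoints(r); w=ray("wrist",b,11,s)
        e=[w[1]-w[0],w[2]-w[1]]; e=max(e,key=np.linalg.norm); L=sorted([np.linalg.norm(w[1]-w[0]),np.linalg.norm(w[2]-w[1])])
        out.append((ray("wrist",c,11,s)[0][:2],(np.degrees(np.arctan2(e[1],e[0]))+90)%180-90,L)); print('tube',np.round(c),a,out[-1][0].round(1),'ang',round(out[-1][1],1),np.round(L,0))
    return out
E
python3 - <<'E'
from h import *
s,im=shot("wrist","w1.png"); print(s['ee_pos'],s['joints'].round(2)); tubes(s,im); plan((521,-353,205),180,s)
E
```

```text
[ 493.35884496 -273.61768843  204.51256296] [-0.71  0.05  1.78 -0.    1.31 -2.27]
tube [237. 156.] 524 [ 440.1 -358.7] ang -8.4 [16. 29.]
tube [247. 245.] 467 [ 528.7 -354.2] ang 14.0 [17. 30.]
t 2.5 turn [-0.01 -0.05 -0.25] then shift mm [-27.6 -79.4  -0.5]  (w/o turn [-28.  -79.3  -0.5] )
```

View pics/w1.png

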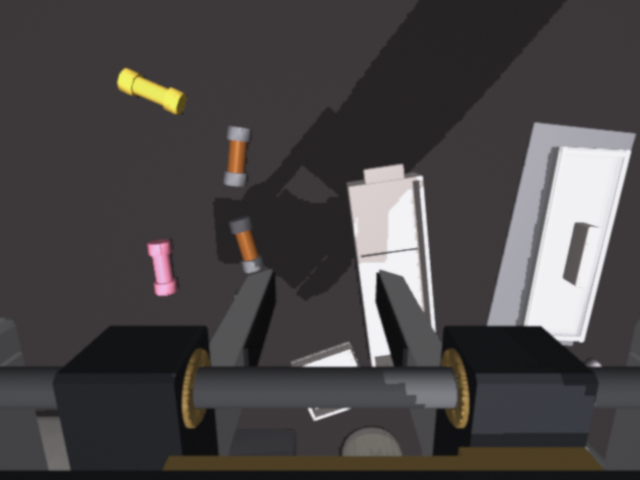

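Wrist view: tube A at (237,156), tube B at (247,245), tube C hidden behind the left finger. The yellow (152,90) and pink (162,268) look-alikes, the dish with its line at (390,252), the lid and the mat are all identified. I'll pick A first.

```bash
python3 - <<'E'
from h import *
s=readout.state()
plan((440,-358.7,205),172.5,s)
d=ray("wrist",[(361,256),(419,248)],3,s);print('line',d.round(1), np.degrees(np.arctan2(d[1,1]-d[0,1],d[1,0]-d[0,0])))
print('rim',ray("wrist",[(348,184),(423,177)],34,s).round(1))
E
```

```text
t 2.5 turn [ 0.07 -0.09  7.33] then shift mm [ 41.  -93.7  -0.6]  (w/o turn [ 52.6 -87.7  -0.6] )
line [[ 542.3 -234.3    3. ]
 [ 533.8 -174.4    3. ]] 98.13081129951698
rim [[ 463.4 -250.7   34. ]
 [ 457.2 -182.7   34. ]]
```

Emit:
apply_moves([
  [[0,0,0],[0,0,7.3],0.05],
  [[0.0205,-0.047,0],[0,0,0],0.05],
  [[0.0205,-0.047,0],[0,0,0],0.05],
  [[0,0,0.045],[0,0,0],0.05],
  [[0,0,0.045],[0,0,0],0.05],
  [[0,0,0.045],[0,0,0],0.05],
  [[0,0,0.025],[0,0,0],0.05],
  [[0,0,0],[0,0,0],0.05],
  [[0,0,0],[0,0,0],0.05],
])

```text
time_s: 3.45
ee_pos: [442.1, -354.5, 46.1]
ee_rot: [0.199, 3.135, 0.0]
force: [-0.4, 0.4, 0.5]
gripper_width: 50.0
```

```bash
python3 - <<'E'
from h import *
d=ray("side",[(280.6,292.2),(287,312.6),(392,300),(380.6,278)],34); print(d.round(0).tolist(),d.mean(0).round(0))
s,im=shot("wrist","w2.png"); print(s['ee_pos']); tubes(s,im); plan((440,-358.7,4),172.5,s)
E
```

```text
[[458.0, -186.0, 34.0], [468.0, -241.0, 34.0], [662.0, -224.0, 34.0], [652.0, -162.0, 34.0]] [ 560. -203.   34.]
[ 442.1259101  -354.48142766   46.12720355]
tube [309. 263.] 337 [ 441.1 -364.4] ang -5.3 [ 6. 30.]
tube [328. 263.] 350 [ 442.7 -353.2] ang -15.4 [ 7. 31.]
t 3.5 turn [0.   0.01 0.25] then shift mm [ 1.6 -4.5 42.1]  (w/o turn [ 1.6 -4.5 42.1] )
```

View pics/w2.png

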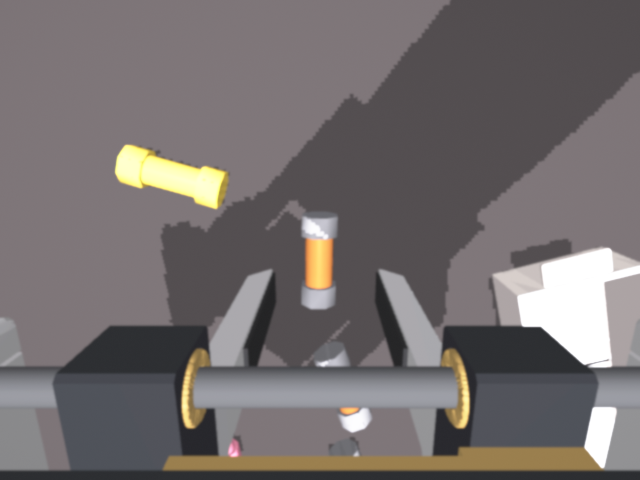

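Emit:
apply_moves([
  [[0,-0.0045,0.022],[0,0,0],0.05],
  [[0,0,0.02],[0,0,0],0.05],
  [[0,0,0],[0,0,0],0.0],
  [[0,0,0],[0,0,0],0.0],
  [[0,0,0],[0,0,0],0.0],
  [[0,0,0],[0,0,0],0.0],
  [[0,0,-0.04],[0,0,0],0.0],
  [[0,0,-0.05],[0,0,0],0.0],
  [[0,0,0],[0,0,0],0.0],
])

```text
time_s: 4.4
ee_pos: [445.0, -363.9, 101.9]
ee_rot: [0.199, 3.125, -0.017]
force: [0.2, -0.6, 0.2]
gripper_width: 0.8
```

```bash
python3 - <<'E'
from h import *
s,im=shot("side"); print(s['ee_pos'],s['gripper_width']);
for c,a,r in blobs(im,(5,150,50),(18,255,255),60): print(c.round(1),a,ray("side",c,11)[0].round(0))
plan((621.4,-193.4,95),98,s)
E
```

```text
[ 444.9798211  -363.93974645  101.88852288] 0.799982877032984
[191.5   5.9] 301 [ -58. 2490.   11.]
[441.5 232.8] 676 [824.   5.  11.]
[435.3 265. ] 111 [ 779. -105.   11.]
[372.5 366.7] 162 [ 606. -353.   11.]
[325.3 369.9] 171 [ 527. -353.   11.]
[270.6 375.7] 181 [ 438. -358.   11.]
t 4.4 turn [-0.1   0.92 74.72] then shift mm [144.3 198.4   6.9]  (w/o turn [-153.3  191.6    6.6] )
```

Emit:
apply_moves([
  [[0,0,0],[0,0,0],0.05],
  [[0,0,0],[0,0,0],0.05],
  [[0,0,0],[0,0,0],0.05],
])

```text
time_s: 4.75
ee_pos: [440.5, -358.8, 91.8]
ee_rot: [-0.2, -3.133, -0.003]
force: [0.5, -0.0, -0.2]
gripper_width: 21.0
```

```bash
python3 - <<'E'
from h import *
s,im=shot("wrist","w3.png"); print(s['ee_pos'],s['gripper_width']); t=tubes(s,im)
plan((440,-358.7,4),172.5,s)
E
```

```text
[ 440.50280159 -358.77853929   91.84371886] 20.997241136287588
tube [326. 243.] 914 [ 441.7 -358.7] ang -6.8 [16. 30.]
tube [345. 351.] 496 [ 528.6 -355. ] ang 1.0 [15. 27.]
tube [359. 440.] 515 [ 611.  -353.3] ang 14.5 [16. 32.]
t 4.8 turn [ 0.12 -0.13  0.2 ] then shift mm [ 0.5  0.  87.8]  (w/o turn [ 0.3 -0.2 87.8] )
```

View pics/w3.png

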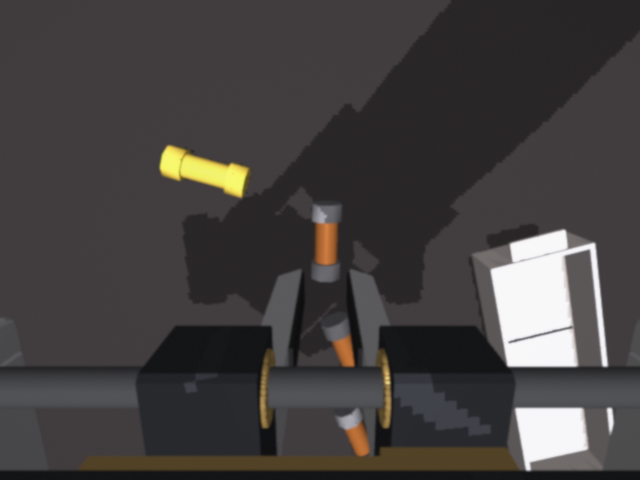

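The fingers are slower than I allowed for, so the grasp closed empty. The tube did not move: A is at (326,243) in this view. I'll retry with longer closing.

Emit:
apply_moves([
  [[0,0,0],[0,0,0],0.04],
  [[0,0,0.03],[0,0,0],0.04],
  [[0,0,0.03],[0,0,0],0.04],
  [[0,0,0.027],[0,0,0],0.04],
  [[0,0,0],[0,0,0],0.04],
  [[0,0,0],[0,0,0],0.04],
  [[0,0,0],[0,0,0],0.0],
  [[0,0,0],[0,0,0],0.0],
  [[0,0,0],[0,0,0],0.0],
  [[0,0,0],[0,0,0],0.0],
  [[0,0,0],[0,0,0],0.0],
  [[0,0,0],[0,0,0],0.0],
])

```text
time_s: 6.0
ee_pos: [441.8, -360.1, 7.5]
ee_rot: [0.2, 3.134, -0.001]
force: [-0.5, 0.9, 5.0]
gripper_width: 15.3
```

Emit:
apply_moves([
  [[0,0,0],[0,0,0],0.0],
  [[0,0,0],[0,0,0],0.0],
  [[0,0,-0.03],[0,0,0],0.0],
  [[0,0,-0.04],[0,0,0],0.0],
  [[0,0,-0.03],[0,0,0],0.0],
  [[0,0,0],[0,0,0],0.0],
  [[0,0,0],[0,0,0],0.0],
  [[0,0,0],[0,0,0],0.0],
])

```text
time_s: 6.8
ee_pos: [440.3, -358.6, 104.5]
ee_rot: [-0.2, -3.133, -0.004]
force: [-0.0, -0.6, 0.2]
gripper_width: 14.9
```

```bash
python3 - <<'E'
from h import *
plan((621.4,-193.4,100),98)
E
```

```text
t 6.8 turn [ 2.00e-02 -2.10e-01  7.47e+01] then shift mm [138.4 202.3   4.5]  (w/o turn [-158.6  186.8    4.5] )
```

Emit:
apply_moves([
  [[0,0,0],[0,0,8.3],0.0],
  [[0,0,0],[0,0,8.3],0.0],
  [[0,0,0],[0,0,8.3],0.0],
  [[0,0,0],[0,0,8.3],0.0],
  [[0,0,0],[0,0,8.3],0.0],
  [[0,0,0],[0,0,8.3],0.0],
  [[0,0,0],[0,0,8.3],0.0],
  [[0,0,0],[0,0,8.3],0.0],
  [[0,0,0],[0,0,8.3],0.0],
  [[0.023,0.034,0],[0,0,0],0.0],
  [[0.023,0.034,0],[0,0,0],0.0],
  [[0.023,0.034,0],[0,0,0],0.0],
])

```text
time_s: 8.0
ee_pos: [532.4, -275.5, 104.2]
ee_rot: [-2.06, -2.367, 0.0]
force: [0.3, 0.1, -0.4]
gripper_width: 15.2
```

Emit:
apply_moves([
  [[0.023,0.034,0],[0,0,0],0.0],
  [[0.023,0.034,0],[0,0,0],0.0],
  [[0.023,0.032,0],[0,0,0],0.0],
  [[0,0,0],[0,0,0],0.0],
  [[0,0,0],[0,0,0],0.0],
  [[0,0,0],[0,0,0],0.0],
  [[0,0,0],[0,0,0],0.0],
])

```text
time_s: 8.7
ee_pos: [621.0, -195.8, 105.8]
ee_rot: [-2.062, -2.368, 0.001]
force: [-0.0, -0.3, 0.6]
gripper_width: 15.3
```

```bash
python3 - <<'E'
from h import *
s,im=shot("wrist","w4.png"); print(s['ee_pos'],s['gripper_width'])
plan((621.4,-193.4,100),98,s)
E
```

```text
[ 621.01599971 -195.7762075   105.78502106] 15.259294595728248
t 8.7 turn [-0.06 -0.03 -0.1 ] then shift mm [2.3 0.7 5.8]  (w/o turn [2.3 0.7 5.8] )
```

View pics/w4.png

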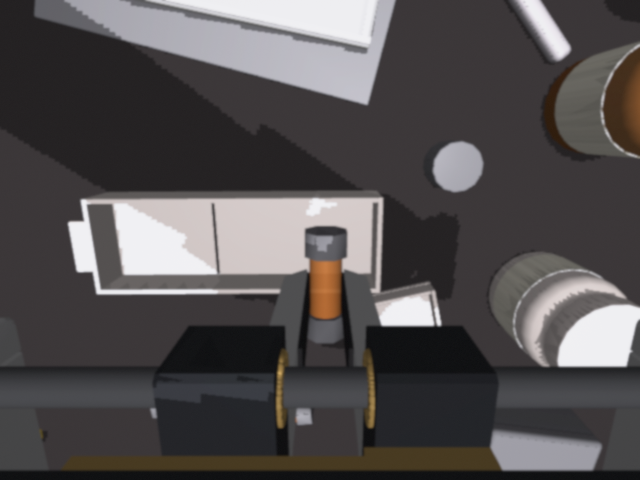

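```bash
python3 - <<'E'
from h import *
s=readout.state()
d=ray("wrist",[(83,200),(382,193),(381,291),(97,293)],34,s)[:,:2];print(d.round(1).tolist(),d.mean(0))
for a,b in ((0,1),(3,2)): v=d[b]-d[a];print(np.linalg.norm(v),np.degrees(np.arctan2(*v[::-1])))
print('line',ray("wrist",[(214,205),(218,274)],3,s).round(1).tolist())
E
```

```text
[[458.4, -187.1], [654.1, -155.0], [665.6, -223.7], [466.7, -253.1]] [ 561.19390106 -204.71701297]
198.25271613386377 9.300791232221922
201.0620193965901 8.40207116214418
line [[536.5, -185.3, 3.0], [543.1, -239.8, 3.0]]
```

Emit:
apply_moves([
  [[0.001,0.001,0.03],[0,0,-0.8],0.0],
  [[0,0,0.03],[0,0,0],0.0],
  [[0,0,0.02],[0,0,0],0.0],
  [[0,0,0.014],[0,0,0],0.0],
  [[0,0,0],[0,0,0],0.0],
  [[0,0,0],[0,0,0],0.0],
  [[0,0,0],[0,0,0],0.0],
  [[0,0,0],[0,0,0],0.0],
])

```text
time_s: 9.55
ee_pos: [623.6, -194.1, 13.6]
ee_rot: [2.043, 2.384, 0.001]
force: [-0.2, 0.6, -0.8]
gripper_width: 15.3
```

```bash
python3 - <<'E'
from h import *
s=readout.state(); print(s['ee_pos'],s['force'],s['gripper_width'])
E
```

```text
[ 623.57424101 -194.08349866   13.60953293] [-0.20687201  0.64726606 -0.79894715] 15.329430142127213
```

Emit:
apply_moves([
  [[0,0,0.004],[0,0,0],0.0],
  [[0,0,0],[0,0,0],0.0],
  [[0,0,0],[0,0,0],0.026],
  [[0,0,0],[0,0,0],0.026],
  [[0,0,0],[0,0,0],0.026],
  [[0,0,0],[0,0,0],0.026],
  [[0,0,-0.03],[0,0,0],0.026],
  [[0,0,-0.05],[0,0,0],0.026],
  [[0,0,-0.05],[0,0,0],0.04],
  [[0,0,-0.03],[0,0,0],0.04],
  [[0,0,0],[0,0,0],0.04],
  [[0,0,0],[0,0,0],0.04],
])

```text
time_s: 10.75
ee_pos: [622.9, -193.8, 168.7]
ee_rot: [2.044, 2.385, 0.0]
force: [0.1, -0.1, -0.0]
gripper_width: 39.9
```

```bash
python3 - <<'E'
from h import *
s,im=shot("side"); 
for c,a,r in blobs(im,(5,150,50),(18,255,255),40): print(c.round(1),a,ray("side",c,11)[0].round(0))
plan((545,-345,160),15)
E
```

```text
[189.    7.2] 215 [ -69. 2452.   11.]
[441.6 232.8] 666 [824.   5.  11.]
[434.5 264.6] 128 [ 778. -104.   11.]
[366.2 294.3] 81 [ 622. -181.   11.]
[372.5 366.8] 166 [ 606. -353.   11.]
[325.5 370. ] 174 [ 528. -353.   11.]
t 10.8 turn [-1.500e-01  2.000e-02  8.379e+01] then shift mm [-113.7  126.5    7. ]  (w/o turn [-138.1  -99.4    7. ] )
```

Emit:
apply_moves([
  [[0,0,0],[0,0,8.4],0.04],
  [[0,0,0],[0,0,8.4],0.04],
  [[0,0,0],[0,0,8.4],0.04],
  [[0,0,0],[0,0,8.4],0.04],
  [[0,0,0],[0,0,8.4],0.04],
  [[0,0,0],[0,0,8.4],0.04],
  [[0,0,0],[0,0,8.4],0.04],
  [[0,0,0],[0,0,8.4],0.04],
  [[0,0,0],[0,0,8.4],0.04],
  [[0,0,0],[0,0,8.4],0.04],
  [[-0.028,0.032,0],[0,0,0],0.04],
  [[-0.028,0.032,0],[0,0,0],0.04],
])

```text
time_s: 12.0
ee_pos: [583.7, -269.1, 165.3]
ee_rot: [-3.112, -0.408, 0.006]
force: [0.4, -0.4, 0.6]
gripper_width: 40.2
```

Emit:
apply_moves([
  [[-0.028,0.032,0],[0,0,0],0.04],
  [[-0.028,0.032,0],[0,0,0],0.04],
  [[0,0,0],[0,0,0],0.04],
  [[0,0,0],[0,0,0],0.04],
  [[0,0,0],[0,0,0],0.04],
])

```text
time_s: 12.5
ee_pos: [547.2, -344.7, 166.8]
ee_rot: [-3.113, -0.406, 0.002]
force: [-0.3, 0.5, 0.4]
gripper_width: 39.7
```

```bash
python3 - <<'E'
from h import *
s,im=shot("wrist","w5.png"); print(s['ee_pos']); t=tubes(s,im)
for p,a,L in t:
  if abs(L[1]-30)<5: plan((p[0],p[1],100),a,s); plan((p[0],p[1],100),a+180,s)
E
```

```text
[ 547.16517606 -344.7126453   166.82354109]
tube [162.  84.] 631 [ 623.4 -186.4] ang -79.1 [15. 30.]
tube [353. 160.] 672 [ 604.3 -354.5] ang 16.3 [16. 30.]
tube [329. 245.] 533 [ 525.4 -354.7] ang 12.1 [16. 30.]
t 12.5 turn [-5.000e-02  1.700e-01  9.394e+01] then shift mm [-141.  -104.8   66.8]  (w/o turn [ 114.3 -133.3   67. ] )
t 12.5 turn [-1.700e-01 -5.000e-02 -8.606e+01] then shift mm [141.  104.8  66.8]  (w/o turn [ 114.3 -133.3   67. ] )
t 12.5 turn [-0.15  0.07 -1.46] then shift mm [52.1 25.5 66.8]  (w/o turn [52.8 24.3 66.7] )
t 12.5 turn [1.1000e-01 2.3000e-01 1.7854e+02] then shift mm [-52.1 -25.5  66.8]  (w/o turn [52.8 24.3 66.7] )
t 12.5 turn [-0.14  0.08  2.76] then shift mm [-23.3   5.2  66.8]  (w/o turn [-23.5   4.3  66.8] )
t 12.5 turn [-1.2000e-01 -2.2000e-01 -1.7724e+02] then shift mm [23.3 -5.2 66.8]  (w/o turn [-23.5   4.3  66.8] )
```

Emit:
apply_moves([
  [[-0.022,0.0045,0.03],[0,0,1],0.04],
  [[0,0,0.045],[0,0,0],0.04],
  [[0,0,0.045],[0,0,0],0.04],
  [[0,0,0.03],[0,0,0],0.04],
  [[0,0,0.012],[0,0,0],0.04],
  [[0,0,0],[0,0,0],0.04],
  [[0,0,0],[0,0,0],0.04],
  [[0,0,0],[0,0,0],0.0],
  [[0,0,0],[0,0,0],0.0],
  [[0,0,0],[0,0,0],0.0],
  [[0,0,0],[0,0,0],0.0],
  [[0,0,0],[0,0,0],0.0],
])

```text
time_s: 13.75
ee_pos: [527.7, -356.5, 7.4]
ee_rot: [3.118, 0.377, 0.001]
force: [-2.2, 0.6, 4.6]
gripper_width: 14.9
```

Emit:
apply_moves([
  [[0,0,0],[0,0,0],0.0],
  [[0,0,0],[0,0,0],0.0],
  [[0,0,0],[0,0,0],0.0],
  [[0,0,-0.03],[0,0,0],0.0],
  [[0,0,-0.04],[0,0,0],0.0],
  [[0,0,-0.03],[0,0,0],0.0],
  [[0,0,0],[0,0,0],0.0],
  [[0,0,0],[0,0,0],0.0],
  [[0,0,0],[0,0,0],0.0],
])

```text
time_s: 14.65
ee_pos: [526.1, -355.1, 104.1]
ee_rot: [-3.116, -0.377, 0.004]
force: [-0.8, -0.1, -1.2]
gripper_width: 14.9
```

```bash
python3 - <<'E'
from h import *
c=np.array([561,-204.5]);u=np.array([np.cos(np.radians(8.8)),np.sin(np.radians(8.8))])
plan((*(c+22*u),105),98.8)
E
```

```text
t 14.7 turn [-2.4e-01 -4.0e-02 -8.5e+01] then shift mm [143.5  79.6  -0.9]  (w/o turn [  91.8 -136.    -0.7] )
```

Emit:
apply_moves([
  [[0,0,0],[0,0,-8.5],0.0],
  [[0,0,0],[0,0,-8.5],0.0],
  [[0,0,0],[0,0,-8.5],0.0],
  [[0,0,0],[0,0,-8.5],0.0],
  [[0,0,0],[0,0,-8.5],0.0],
  [[0,0,0],[0,0,-8.5],0.0],
  [[0,0,0],[0,0,-8.5],0.0],
  [[0,0,0],[0,0,-8.5],0.0],
  [[0,0,0],[0,0,-8.5],0.0],
  [[0,0,0],[0,0,-8.5],0.0],
  [[0.036,0.02,0],[0,0,0],0.0],
  [[0.036,0.02,0],[0,0,0],0.0],
])

```text
time_s: 15.85
ee_pos: [554.6, -277.9, 103.9]
ee_rot: [-2.045, -2.38, 0.0]
force: [0.3, 0.6, -0.5]
gripper_width: 15.0
```

Emit:
apply_moves([
  [[0.036,0.02,0],[0,0,0],0.0],
  [[0.036,0.02,0],[0,0,0],0.0],
  [[0,0,0],[0,0,0],0.0],
  [[0,0,0],[0,0,0],0.0],
  [[0,0,0],[0,0,0],0.0],
  [[0,0,0],[0,0,0],0.0],
])

```text
time_s: 16.45
ee_pos: [583.6, -202.7, 105.8]
ee_rot: [-2.046, -2.383, 0.001]
force: [-0.3, 0.2, -1.2]
gripper_width: 15.2
```

```bash
python3 - <<'E'
from h import *
c=np.array([561,-204.5]);u=np.array([np.cos(np.radians(8.8)),np.sin(np.radians(8.8))])
s,im=shot("wrist","w6.png"); print(s['gripper_width'])
plan((*(c+22*u),9.5),98.8,s); tubes(s,im)
print((ray("wrist",[(326,290)],s['ee_pos'][2]+7,s)-s['ee_pos']).round(1))
E
```

```text
15.238422693380492
t 16.4 turn [-0.05 -0.03 -0.1 ] then shift mm [ 1.7 -0.6 96.3]  (w/o turn [ 1.6 -0.6 96.3] )
tube [612. 110.] 924 [763.9 -84.6] ang -75.4 [24. 58.]
tube [381. 233.] 752 [ 624.8 -193.8] ang -81.4 [14. 30.]
tube [325. 296.] 1820 [ 591.4 -249.9] ang -80.7 [25. 48.]
tube [321. 415.] 471 [ 604.6 -357.7] ang 8.8 [14. 29.]
[[1.  0.8 7. ]]
```

Emit:
apply_moves([
  [[0.0015,-0.001,0.03],[0,0,0],0.0],
  [[0,0,0.03],[0,0,0],0.0],
  [[0,0,0.023],[0,0,0],0.0],
  [[0,0,0.013],[0,0,0],0.0],
  [[0,0,0],[0,0,0],0.0],
  [[0,0,0],[0,0,0],0.0],
  [[0,0,0],[0,0,0],0.0],
  [[0,0,0],[0,0,0],0.026],
  [[0,0,0],[0,0,0],0.026],
  [[0,0,0],[0,0,0],0.026],
  [[0,0,0],[0,0,0],0.026],
  [[0,0,-0.03],[0,0,0],0.026],
])

```text
time_s: 17.7
ee_pos: [579.8, -198.5, 36.6]
ee_rot: [-2.039, -2.379, 0.003]
force: [-0.4, -0.7, -0.5]
gripper_width: 26.3
```

Emit:
apply_moves([
  [[0,0,-0.03],[0,0,0],0.026],
  [[0,0,-0.04],[0,0,0],0.026],
  [[0,0,-0.04],[0,0,8.4],0.04],
  [[0,0,-0.02],[0,0,8.4],0.04],
  [[0,0,0],[0,0,8.4],0.04],
  [[0,0,0],[0,0,8.4],0.04],
  [[0,0,0],[0,0,8.4],0.04],
  [[0,0,0],[0,0,8.4],0.04],
  [[0,0,0],[0,0,8.4],0.04],
  [[0,0,0],[0,0,8.4],0.04],
  [[0,0,0],[0,0,8.4],0.04],
  [[0,0,0],[0,0,8.4],0.04],
])

```text
time_s: 18.9
ee_pos: [583.0, -200.1, 170.4]
ee_rot: [-3.117, -0.395, 0.0]
force: [0.1, 0.2, -0.4]
gripper_width: 39.8
```

```bash
python3 - <<'E'
from h import *
s,im=shot("wrist","w7.png"); tubes(s,im);print(s['ee_pos'],s['gripper_width'])
plan((606.5,-354,100),15,s)
s,im=shot("side"); 
for c,a,r in blobs(im,(5,150,50),(18,255,255),40): print(c.round(1),a,ray("side",c,11)[0].round(0))
E
```

```text
tube [326. 173.] 534 [ 623.8 -191.5] ang -81.1 [13. 30.]
tube [326. 219.] 497 [ 583.6 -202. ] ang -80.8 [14. 30.]
tube [493. 240.] 565 [ 603.  -354.9] ang 13.7 [17. 29.]
[ 582.98964265 -200.13379911  170.41555702] 39.8477615081642
t 18.9 turn [-0.    0.   -0.54] then shift mm [-17.1 154.7  70.4]  (w/o turn [-15.6 154.9  70.4] )
[441.6 232.8] 664 [824.   5.  11.]
[434.6 264.6] 129 [ 778. -104.   11.]
[366.2 294.2] 80 [ 622. -181.   11.]
[346.2 299.3] 82 [ 582. -192.   11.]
[372.5 366.8] 166 [ 606. -353.   11.]
```

Emit:
apply_moves([
  [[-0.0043,0.0387,0],[0,0,0],0.04],
  [[-0.0043,0.0387,0],[0,0,0],0.04],
  [[-0.0043,0.0387,0],[0,0,0],0.04],
  [[-0.0043,0.0387,0],[0,0,0],0.04],
  [[0,0,0.04],[0,0,0],0.04],
  [[0,0,0.04],[0,0,0],0.04],
  [[0,0,0],[0,0,0],0.04],
  [[0,0,0],[0,0,0],0.04],
  [[0,0,0],[0,0,0],0.04],
])

```text
time_s: 19.9
ee_pos: [607.4, -355.1, 93.5]
ee_rot: [3.112, 0.406, 0.005]
force: [-0.3, 0.3, 0.2]
gripper_width: 39.8
```

```bash
python3 - <<'E'
from h import *
s,im=shot("wrist"); t=tubes(s,im);print(s['ee_pos'])
plan((605,-354,4.5),15,s)
E
```

```text
tube [ 83. 159.] 950 [ 622.6 -184.5] ang -81.1 [16. 30.]
tube [321. 249.] 900 [ 602.8 -354.8] ang 11.9 [16. 30.]
tube [ 88. 358.] 348 [ 472.  -203.7] ang -80.3 [15. 21.]
[ 607.41721175 -355.12825687   93.51194517]
t 19.9 turn [ 0.2  -0.15 -0.12] then shift mm [-2.  -1.7 89. ]  (w/o turn [-2.3 -2.  89. ] )
```

```bash
python3 - <<'E'
from h import *
s,im=shot("side"); 
for c,a,r in blobs(im,(5,150,50),(18,255,255),40): print(c.round(1),a,ray("side",c,11)[0].round(0))
cv2.imwrite('pics/s3.png',cv2.resize(im[250:400,230:430],None,fx=4,fy=4))
s,im=shot("scene")
for c,a,r in blobs(im,(5,150,50),(18,255,255),30): print(c.round(1),a,ray("scene",c,11)[0].round(0))
E
```

```text
[441.8 232.9] 650 [825.   4.  11.]
[434.8 264.6] 130 [ 779. -104.   11.]
[288.9 307.3] 80 [ 472. -204.   11.]
[372.5 366.8] 167 [ 605. -353.   11.]
[248.5 215.1] 64 [ 599. -354.   11.]
[322.5 223.7] 49 [ 471. -224.   11.]
[273.4 252.3] 50 [ 622. -199.   11.]
[229.6 294.3] 753 [ 766. -135.   11.]
[225.  327.2] 45 [816. -59.  11.]
```

View pics/s3.png

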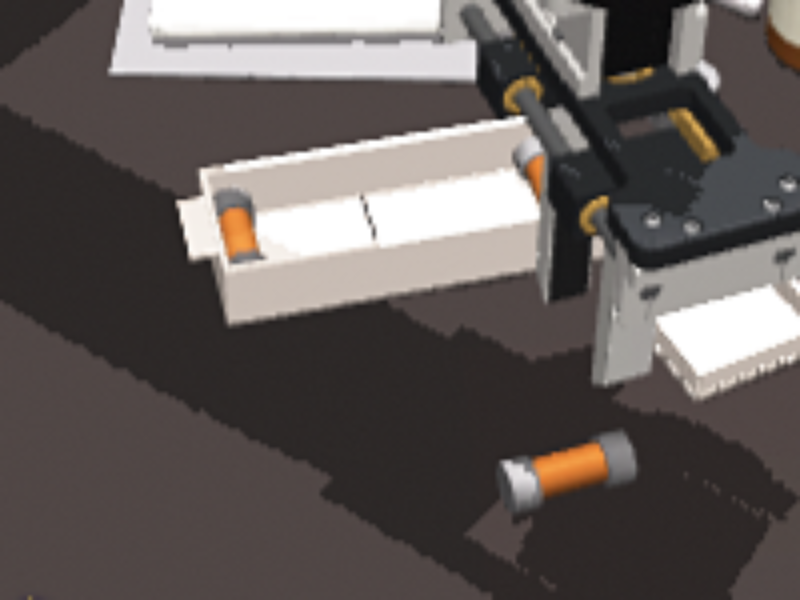

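Side crop: one tube has been knocked and rolled to the tab end at crop (238,225), still crosswise in the dish. Another is at the far end, and tube C is still on the bench. Going on.

Emit:
apply_moves([
  [[-0.0025,-0.001,0.03],[0,0,0],0.04],
  [[0,0,0.03],[0,0,0],0.04],
  [[0,0,0.02],[0,0,0],0.04],
  [[0,0,0.008],[0,0,0],0.04],
  [[0,0,0],[0,0,0],0.04],
  [[0,0,0],[0,0,0],0.04],
  [[0,0,0],[0,0,0],0.0],
  [[0,0,0],[0,0,0],0.0],
  [[0,0,0],[0,0,0],0.0],
  [[0,0,0],[0,0,0],0.0],
  [[0,0,0],[0,0,0],0.0],
  [[0,0,0],[0,0,0],0.0],
])

```text
time_s: 21.25
ee_pos: [603.5, -354.2, 3.0]
ee_rot: [3.115, 0.405, 0.001]
force: [-0.1, 0.5, 3.3]
gripper_width: 15.3
```

Emit:
apply_moves([
  [[0,0,0],[0,0,0],0.0],
  [[0,0,0],[0,0,0],0.0],
  [[0,0,-0.03],[0,0,0],0.0],
  [[0,0,-0.04],[0,0,0],0.0],
  [[0,0,-0.03],[0,0,0],0.0],
  [[0,0,0],[0,0,0],0.0],
  [[0,0,0],[0,0,0],0.0],
  [[0,0,0],[0,0,0],0.0],
])

```text
time_s: 22.05
ee_pos: [602.0, -352.9, 99.7]
ee_rot: [-3.112, -0.404, 0.005]
force: [0.5, -1.1, 0.2]
gripper_width: 15.2
```

```bash
python3 - <<'E'
from h import *
c=np.array([561,-204.5]);u=np.array([np.cos(np.radians(8.8)),np.sin(np.radians(8.8))])
plan((*(c+18*u),105),98.8)
E
```

```text
t 22.1 turn [-2.6e-01 -3.0e-02 -8.4e+01] then shift mm [153.    0.2  -5.3]  (w/o turn [  16.2 -152.1   -4.8] )
```

Emit:
apply_moves([
  [[0,0,0],[0,0,-8.4],0.0],
  [[0,0,0],[0,0,-8.4],0.0],
  [[0,0,0],[0,0,-8.4],0.0],
  [[0,0,0],[0,0,-8.4],0.0],
  [[0,0,0],[0,0,-8.4],0.0],
  [[0,0,0],[0,0,-8.4],0.0],
  [[0,0,0],[0,0,-8.4],0.0],
  [[0,0,0],[0,0,-8.4],0.0],
  [[0,0,0],[0,0,-8.4],0.0],
  [[0,0,0],[0,0,-8.4],0.0],
  [[0.038,0,0],[0,0,0],0.0],
  [[0.038,0,0],[0,0,0],0.0],
])

```text
time_s: 23.25
ee_pos: [590.1, -277.9, 99.6]
ee_rot: [-2.044, -2.38, 0.0]
force: [1.0, 0.8, 0.1]
gripper_width: 14.9
```

Emit:
apply_moves([
  [[0.038,0,0],[0,0,0],0.0],
  [[0.038,0,0],[0,0,0],0.0],
  [[0,0,0],[0,0,0],0.0],
  [[0,0,0],[0,0,0],0.0],
  [[0,0,0],[0,0,0],0.0],
  [[0,0,0],[0,0,0],0.0],
])

```text
time_s: 23.85
ee_pos: [580.0, -204.8, 101.9]
ee_rot: [-2.046, -2.384, 0.0]
force: [0.3, -1.0, 0.1]
gripper_width: 15.2
```

```bash
python3 - <<'E'
from h import *
c=np.array([561,-204.5]);u=np.array([np.cos(np.radians(8.8)),np.sin(np.radians(8.8))])
s,im=shot("wrist","w8.png"); print(s['gripper_width'],s['ee_pos'])
plan((*(c+18*u),8),98.8,s); tubes(s,im)
E
```

```text
15.170405175472819 [ 579.9572525  -204.82531385  101.93548205]
t 23.9 turn [-0.03 -0.01 -0.08] then shift mm [ 3.2 -0.7 93.9]  (w/o turn [ 3.2 -0.6 93.9] )
tube [622. 109.] 954 [763.5 -85.9] ang -69.3 [20. 55.]
tube [387. 232.] 773 [ 624.8 -193.7] ang -78.5 [14. 30.]
tube [177. 234.] 850 [ 473.  -218.3] ang -80.2 [16. 30.]
tube [325. 298.] 1917 [ 587.7 -251.6] ang -80.6 [25. 49.]
```

View pics/w8.png

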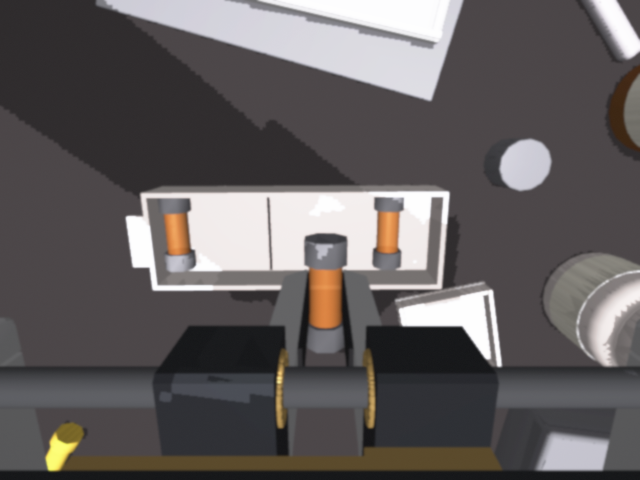

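Emit:
apply_moves([
  [[0.003,-0.001,0.03],[0,0,0],0.0],
  [[0,0,0.03],[0,0,0],0.0],
  [[0,0,0.021],[0,0,0],0.0],
  [[0,0,0.013],[0,0,0],0.0],
  [[0,0,0],[0,0,0],0.0],
  [[0,0,0],[0,0,0],0.0],
  [[0,0,0],[0,0,0],0.0],
  [[0,0,0],[0,0,0],0.026],
  [[0,0,0],[0,0,0],0.026],
  [[0,0,0],[0,0,0],0.026],
  [[0,0,0],[0,0,0],0.026],
  [[0,0,-0.03],[0,0,0],0.026],
])

```text
time_s: 25.1
ee_pos: [575.3, -199.1, 34.7]
ee_rot: [-2.039, -2.379, 0.003]
force: [-0.7, 0.1, -0.1]
gripper_width: 25.9
```

Emit:
apply_moves([
  [[0,0,-0.03],[0,0,0],0.026],
  [[0,0,-0.04],[0,0,0],0.026],
  [[0,0,-0.045],[0,0,-8.5],0.04],
  [[0,0,-0.045],[0,0,-8.5],0.04],
  [[0,0,0],[0,0,-8.5],0.04],
  [[0,0,0],[0,0,-8.5],0.04],
  [[0,0,0],[0,0,-8.5],0.04],
  [[0,0,0],[0,0,-8.5],0.04],
  [[0,0,0],[0,0,-8.5],0.04],
  [[0,0,0],[0,0,-8.5],0.04],
  [[0,0,0],[0,0,0],0.04],
  [[0,0,0],[0,0,0],0.04],
])

```text
time_s: 26.3
ee_pos: [578.5, -200.9, 198.4]
ee_rot: [-0.366, -3.12, -0.0]
force: [1.1, -0.4, 0.7]
gripper_width: 39.9
```

```bash
python3 - <<'E'
from h import *
plan((510,-40,220),167)
E
```

```text
t 26.3 turn [ 0.   -0.01 -0.37] then shift mm [103.  141.3 -21.6]  (w/o turn [103.9 140.6 -21.6] )
```

Emit:
apply_moves([
  [[0.026,0.035,-0.006],[0,0,0],0.04],
  [[0.026,0.035,-0.006],[0,0,0],0.04],
  [[0.026,0.035,-0.006],[0,0,0],0.04],
  [[0.026,0.035,-0.006],[0,0,0],0.04],
  [[0,0,0],[0,0,0],0.04],
  [[0,0,0],[0,0,0],0.04],
  [[0,0,0],[0,0,0],0.04],
])

```text
time_s: 27.0
ee_pos: [509.6, -41.5, 222.4]
ee_rot: [0.364, 3.12, -0.0]
force: [0.3, 0.3, -0.1]
gripper_width: 40.3
```

```bash
python3 - <<'E'
from h import *
s,im=shot("wrist","w9.png"); print(s['ee_pos'])
E
```

```text
[509.58057267 -41.54901645 222.42578935]
```

View pics/w9.png

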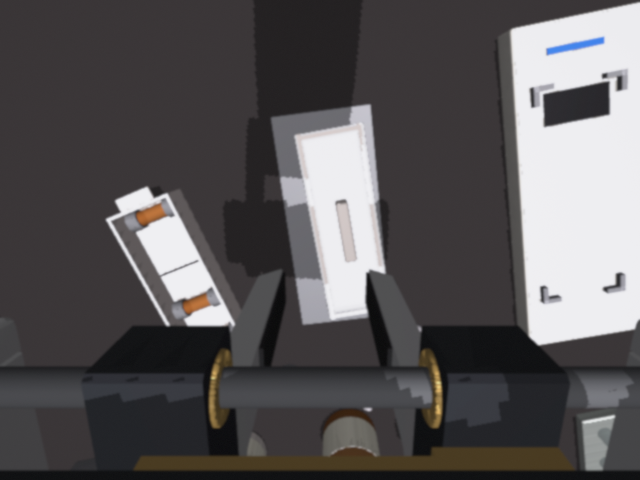

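```bash
python3 - <<'E'
from h import *
s=readout.state(); im=cv2.imread('pics/w9.png')
r=lambda uv,z: ray("wrist",uv,z,s)[:,:2].round(1)
ang=lambda v: round(float(np.degrees(np.arctan2(v[1],v[0]))),1)
L=r([(296,137),(361,124),(332,320)],17);print('lid',L.tolist(),'w',np.linalg.norm(L[1]-L[0]),'l',np.linalg.norm(L[2]-L[0]),ang(L[2]-L[0]),'c',(L[1]+L[2])/2)
H=r([(342,201),(351,261)],41);print('handle',H.tolist(),np.linalg.norm(H[1]-H[0]),ang(H[1]-H[0]),H.mean(0))
M=r([(272,117),(371,104),(303,324)],3);print('mat',M.tolist(),np.linalg.norm(M[1]-M[0]),np.linalg.norm(M[2]-M[0]),ang(M[2]-M[0]),(M[1]+M[2])/2)
N=r([(531,88),(628,71),(541,302),(625,290)],37);print('nest',N.tolist(),N.mean(0),ang(N[2]-N[0]),ang(N[3]-N[1]),np.linalg.norm(N[1]-N[0]),np.linalg.norm(N[2]-N[0]))
W=r([(543,97),(608,83),(610,114),(545,126)],30);print('win',W.mean(0))
for z in (3,): 
  D=r([(161,275),(198,262)],3);print('dline',D.tolist(),ang(D[1]-D[0])-90)
x,y=240,90; crop=cv2.resize(im[100:330,260:400],None,fx=2.5,fy=2.5,interpolation=cv2.INTER_CUBIC); crop2=cv2.resize(im[60:320,500:640],None,fx=2.2,fy=2.2,interpolation=cv2.INTER_CUBIC)
o=np.zeros((600,700,3),np.uint8);o[:crop.shape[0],:350]=crop;o[:crop2.shape[0],360:360+crop2.shape[1]]=crop2;cv2.imwrite('pics/w9b.png',o)
E
```

```text
lid [[434.4, -53.8], [437.0, 10.3], [633.0, -63.7]] w 64.15270843853749 l 198.84659916629204 -2.9 c [535.  -26.7]
handle [[501.8, -24.0], [562.5, -28.5]] 60.86657539241056 -4.2 [532.15 -26.25]
mat [[410.1, -73.3], [420.7, 25.1], [637.4, -98.6]] 98.96928816557185 228.70369476683138 -6.4 [529.05 -36.75]
nest [[441.7, 162.6], [447.2, 247.3], [652.4, 152.8], [658.6, 237.5]] [549.975 200.05 ] -2.7 -2.7 84.8783835849859 210.92778385030266
win [466.225 205.375]
dline [[543.4, -237.2], [538.3, -192.6]] 6.5
```

View pics/w9b.png

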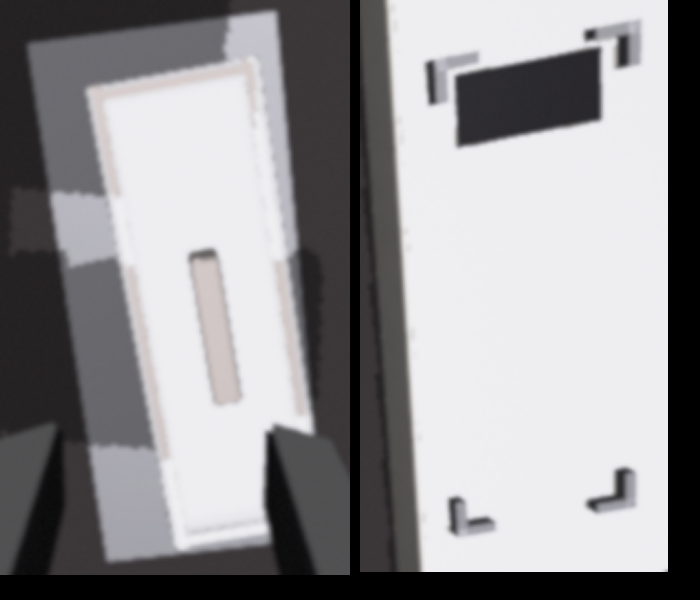

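Lid crop: the lid is on the mat, a little to the right, with its handle at (215,325) in the crop. The nest's four stops and the window are clear. Grasping the handle next.

```bash
python3 - <<'E'
from h import *
plan((532.5,-26.5,60),176.3)
E
```

```text
t 27.1 turn [-0.01 -0.02 -9.61] then shift mm [-21.9  16.7 162.3]  (w/o turn [-18.8  20.2 162.3] )
```

Emit:
apply_moves([
  [[0,0,0],[0,0,-4.8],0.04],
  [[0,0,0],[0,0,-4.8],0.04],
  [[-0.022,0.017,0.02],[0,0,0],0.04],
  [[0,0,0.045],[0,0,0],0.04],
  [[0,0,0.045],[0,0,0],0.04],
  [[0,0,0.045],[0,0,0],0.04],
  [[0,0,0],[0,0,0],0.04],
  [[0,0,0],[0,0,0],0.04],
  [[0,0,0],[0,0,0],0.04],
])

```text
time_s: 27.95
ee_pos: [534.6, -26.3, 70.3]
ee_rot: [0.1, 3.135, -0.002]
force: [-0.1, 0.1, 0.5]
gripper_width: 40.0
```

```bash
python3 - <<'E'
from h import *
s,im=shot("wrist","w10.png"); print(s['ee_pos']); plan((532.5,-26.5,22),176.3,s)
E
```

```text
[534.59384334 -26.29587949  70.26977701]
t 27.9 turn [-0.05  0.26  0.05] then shift mm [ 2.1 -0.3 48.3]  (w/o turn [ 2.3 -0.3 48.3] )
```

View pics/w10.png

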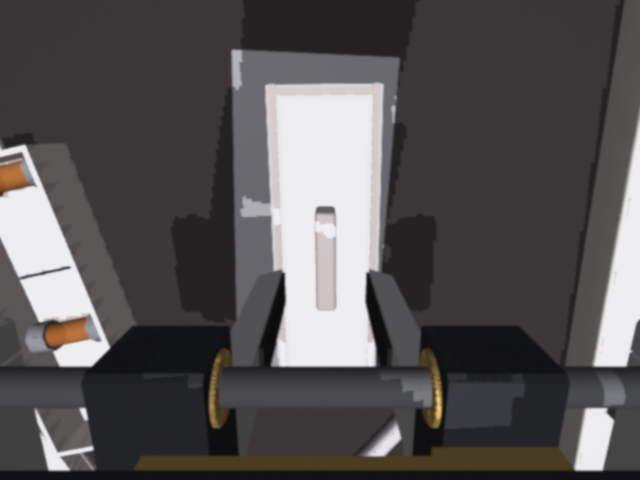

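Handle at (325,260), centred between the fingers and aligned with them.

Emit:
apply_moves([
  [[0.002,0,0.02],[0,0,0],0.04],
  [[0,0,0.02],[0,0,0],0.04],
  [[0,0,0.008],[0,0,0],0.04],
  [[0,0,0],[0,0,0],0.04],
  [[0,0,0],[0,0,0],0.04],
  [[0,0,0],[0,0,0],0.0],
  [[0,0,0],[0,0,0],0.0],
  [[0,0,0],[0,0,0],0.0],
  [[0,0,0],[0,0,0],0.0],
  [[0,0,0],[0,0,0],0.0],
  [[0,0,0],[0,0,0],0.0],
  [[0,0,0],[0,0,0],0.0],
])

```text
time_s: 29.2
ee_pos: [530.6, -25.3, 19.8]
ee_rot: [0.099, 3.14, -0.0]
force: [-1.0, 0.4, 3.7]
gripper_width: 11.5
```

```bash
python3 - <<'E'
from h import *
s0=dict(ee_pos=np.array([534.594,-26.296,70.27]),ee_rot=down(176.35).as_rotvec())
print(ray("wrist",[(267,86),(382,84)],17,s0).round(1).tolist(),ray("wrist",[(325,212),(326,309)],41,s0).round(1).tolist())
s=readout.state();print(s['ee_pos'],s['gripper_width'],s['force'])
E
```

```text
[[432.8, -53.6, 17.0], [435.9, 11.8, 17.0]] [[503.0, -24.9, 41.0], [561.5, -28.0, 41.0]]
[530.57635373 -25.32330299  19.77686441] 11.485841507968688 [-0.9599142   0.4483818   3.70129088]
```

Emit:
apply_moves([
  [[0,0,-0.03],[0,0,0],0.0],
  [[0,0,-0.04],[0,0,0],0.0],
  [[0,0,-0.04],[0,0,0],0.0],
  [[0,0,-0.03],[0,0,0],0.0],
  [[0,0,0],[0,0,0],0.0],
  [[0,0,0],[0,0,0],0.0],
  [[0,0,0],[0,0,0],0.0],
])

```text
time_s: 29.9
ee_pos: [528.7, -24.7, 156.8]
ee_rot: [-0.099, -3.136, -0.002]
force: [1.8, -0.5, -2.9]
gripper_width: 11.8
```

```bash
cat > e.py <<'E'
from h import *
# subpixel-ish edges of dish in w8: dish side rims as light/dark transitions
im=cv2.imread('pics/w8.png'); g=cv2.GaussianBlur(cv2.cvtColor(im,cv2.COLOR_BGR2GRAY),(3,3),0).astype(float)
s0=dict(ee_pos=np.array([579.957,-204.825,101.935]),ee_rot=np.array([-2.046,-2.384,0]))
def edge(cols,rows,axis):
    out=[]
    for k in cols:
        line=g[rows[0]:rows[1],k] if axis==0 else g[k,rows[0]:rows[1]]
        d=np.abs(np.diff(line)); i=np.argmax(d>25)
        out.append((k,rows[0]+i+1) if axis==0 else (rows[0]+i+1,k))
    return np.array(out)
for nm,e in (('top',edge(range(165,440,25),(150,220),0)),('left',edge(range(225,280,8)if 0 else range(272,286,3),(100,180),1))):
    w=ray("wrist",e,34,s0)[:,:2]; p=np.polyfit(w[:,0],w[:,1],1) if nm=='top' else None
    print(nm,e.tolist(), p, None if p is None else np.degrees(np.arctan(p[0])))
d=ray("wrist",[(144,190),(447,187),(443,289),(152,290)],34,s0)[:,:2];print(d.round(1).tolist(),d.mean(0))
for a,b in ((0,1),(3,2),(3,0),(2,1)): v=d[b]-d[a];print(np.linalg.norm(v),np.degrees(np.arctan2(*v[::-1])))
s=readout.state();print(s['ee_pos'],s['gripper_width']);plan((558.5,-203.5,120),188.8,s)
E
python3 e.py
```

```text
top [[165, 192], [190, 192], [215, 192], [240, 192], [265, 192], [290, 191], [315, 192], [340, 191], [365, 191], [390, 191], [415, 191]] [ 1.59615698e-01 -2.59427019e+02] 9.068806356970844
left [[149, 272], [149, 275], [150, 278], [150, 281], [150, 284]] None None
[[457.6, -184.9], [651.1, -153.0], [664.9, -222.6], [465.3, -254.2]] [ 559.7160072  -203.67282114]
196.14471460653607 9.3437936573891
202.02794142162043 9.008653590987233
69.74984350151921 96.39022794782167
70.87577305566481 101.19194622479493
[528.73643876 -24.71722496 156.84270434] 11.806759866136463
t 29.9 turn [  0.08  -0.24 -12.4 ] then shift mm [  -2.1 -181.2   36.8]  (w/o turn [ -41.1 -176.6   36.5] )
```

Emit:
apply_moves([
  [[0,0,0],[0,0,-6.3],0.0],
  [[0,0,0],[0,0,-6.3],0.0],
  [[0,-0.03,0],[0,0,0],0.0],
  [[0,-0.03,0],[0,0,0],0.0],
  [[0,-0.03,0],[0,0,0],0.0],
  [[0,-0.03,0],[0,0,0],0.0],
  [[-0.001,-0.03,0.02],[0,0,0],0.0],
  [[-0.001,-0.031,0.02],[0,0,0],0.0],
  [[0,0,0.015],[0,0,0],0.0],
  [[0,0,0],[0,0,0],0.0],
  [[0,0,0],[0,0,0],0.0],
  [[0,0,0],[0,0,0],0.0],
])

```text
time_s: 31.1
ee_pos: [560.9, -202.7, 105.0]
ee_rot: [-0.248, 3.131, -0.0]
force: [0.8, 1.2, -0.7]
gripper_width: 11.5
```

```bash
python3 - <<'E'
from h import *
s,im=shot("wrist","w11.png");print(s['ee_pos'],s['ee_rot'],s['gripper_width']);plan((558,-204.2,46),189,s)
E
```

```text
[ 560.89822094 -202.74845381  104.96862742] [-2.48319470e-01  3.13120121e+00 -3.83700903e-04] 11.534855919305361
t 31.1 turn [-0.02  0.03  0.07] then shift mm [ 3.1 -1.  59. ]  (w/o turn [ 3.1 -1.  59. ] )
```

View pics/w11.png

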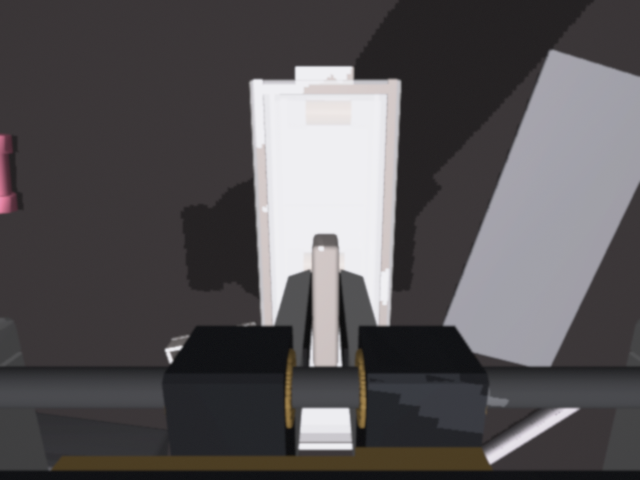

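Wrist view: the lid is held square, with corners (252,82) and (400,82), centred on column 326. The dish tab shows just beyond it at (324,75).

```bash
python3 - <<'E'
from h import *
s=readout.state();A=R.from_rotvec(s['ee_rot']);c=np.array([560.5,-204,0])
for dz in (-2,-4): print('lid edge tool',A.inv().apply(ray("wrist",[(252,82),(400,82)],s['ee_pos'][2]+dz,s)-s['ee_pos']).round(1).tolist())
print('pred tab tip px', [proj("wrist",c+R.from_euler('z',9,degrees=True).apply(p),s).round(0).tolist() for p in ((-113,0,30),(-113,0,20),(-113,0,34))])
E
for f in a; do :; done
```

```text
lid edge tool [[95.8, -33.1, 1.9], [95.9, 32.5, 1.9]]
lid edge tool [[96.1, -33.4, 3.9], [96.1, 32.8, 3.9]]
pred tab tip px [[[325.0, 66.0]], [[325.0, 69.0]], [[325.0, 65.0]]]
```

Emit:
apply_moves([
  [[0.004,-0.001,0.02],[0,0,0],0.0],
  [[0,0,0.02],[0,0,0],0.0],
  [[0,0,0.007],[0,0,0],0.0],
  [[0,0,0],[0,0,0],0.0],
  [[0,0,0],[0,0,0],0.0],
  [[0,0,0],[0,0,0],0.0],
])

```text
time_s: 31.75
ee_pos: [557.8, -205.6, 58.9]
ee_rot: [-0.247, 3.13, -0.002]
force: [-0.6, -0.6, -1.7]
gripper_width: 12.0
```

```bash
python3 - <<'E'
from h import *
s,im=shot("wrist");print(s['ee_pos'],s['force']);plan((557,-204.5,46),189,s)
s,im=shot("side");cv2.imwrite('pics/s4.png',cv2.resize(im[255:335,260:410],None,fx=5,fy=5,interpolation=cv2.INTER_CUBIC))
E
```

```text
[ 557.78771917 -205.64955891   58.91965644] [-0.58837614 -0.55665664 -1.72354934]
t 31.8 turn [-0.09  0.11  0.01] then shift mm [ 0.6  1.3 12.9]  (w/o turn [ 0.6  1.3 12.9] )
```

Emit:
apply_moves([
  [[0,0.0005,0.004],[0,0,0],0.0],
  [[0,0,0.004],[0,0,0],0.0],
  [[0,0,0.003],[0,0,0],0.0],
  [[0,0,0],[0,0,0],0.0],
  [[0,0,0],[0,0,0],0.0],
  [[0,0,0],[0,0,0],0.0],
])

```text
time_s: 32.45
ee_pos: [556.9, -204.8, 46.6]
ee_rot: [-0.246, 3.132, -0.0]
force: [0.0, 1.0, -1.2]
gripper_width: 12.0
```

Emit:
apply_moves([
  [[0,0,0.002],[0,0,0],0.0],
  [[0,0,0],[0,0,0],0.0],
  [[0,0,0],[0,0,0],0.0],
])

```text
time_s: 32.75
ee_pos: [557.1, -205.0, 44.8]
ee_rot: [-0.246, 3.131, -0.001]
force: [2.0, -0.7, -0.4]
gripper_width: 11.9
```

```bash
python3 - <<'E'
from h import *
s,im=shot("side");print(s['ee_pos'],s['force']);cv2.imwrite('pics/s4.png',cv2.resize(im[255:335,260:410],None,fx=5,fy=5,interpolation=cv2.INTER_CUBIC))
E
```

```text
[ 557.13457177 -204.97906468   44.79603445] [ 1.96627402 -0.70097438 -0.38700052]
```

View pics/s4.png

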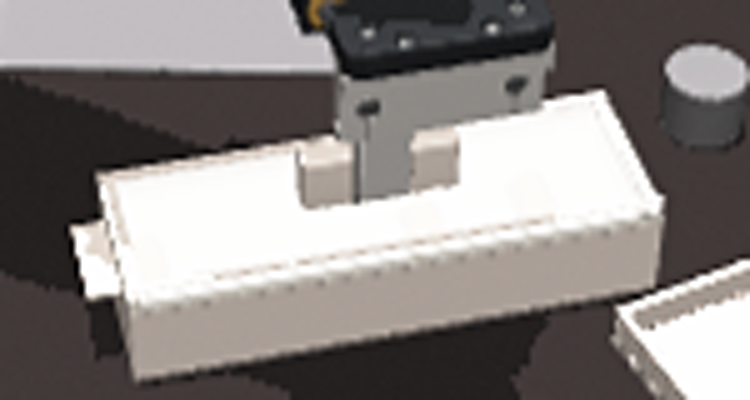

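Side crop: the lid looks fully seated all round, with no gap at the seam. Releasing it and regripping across the seam.

Emit:
apply_moves([
  [[0,0,0],[0,0,0],0.03],
  [[0,0,0],[0,0,0],0.03],
  [[0,0,0],[0,0,0],0.03],
  [[0,0,0],[0,0,0],0.03],
  [[0,0,-0.03],[0,0,0],0.03],
  [[0,0,-0.04],[0,0,0],0.094],
  [[0,0,0],[0,0,0],0.094],
  [[-0.0035,0.0005,0],[0,0,0],0.094],
  [[0,0,0],[0,0,0],0.094],
  [[0,0,0],[0,0,0],0.094],
  [[0,0,0],[0,0,0],0.094],
  [[0,0,0],[0,0,0],0.094],
])

```text
time_s: 34.0
ee_pos: [559.7, -203.5, 113.6]
ee_rot: [0.246, -3.131, -0.001]
force: [-0.9, 0.5, 0.2]
gripper_width: 82.8
```

Emit:
apply_moves([
  [[0,0,0],[0,0,0],0.094],
  [[0,0,0],[0,0,0],0.094],
  [[0,0,0],[0,0,0],0.094],
  [[0,0,0],[0,0,0],0.094],
])

```text
time_s: 34.4
ee_pos: [560.1, -203.7, 114.5]
ee_rot: [-0.246, 3.132, -0.0]
force: [-0.7, -0.6, 0.3]
gripper_width: 93.8
```

```bash
python3 - <<'E'
from h import *
s,im=shot("wrist","w12.png");print(s['gripper_width']);plan((560.5,-204,15),189,s)
A=R.from_rotvec(s['ee_rot'])
g=im.astype(int).min(2)
for r in (120,150,180,210): 
    c=np.where(g[r,150:500]>110)[0]+150; c2=c[(c>200)&(c<450)]; print(r,c2.min(),c2.max(),(c2.min()+c2.max())/2)
for c in (290,325,360): print(c,np.where(g[:300,c]>110)[0].min())
E
```

```text
93.76483602887124
t 34.4 turn [-0.  0. -0.] then shift mm [-0.3 -0.3 99.5]  (w/o turn [-0.3 -0.3 99.5] )
120 270 378 324.0
150 271 377 324.0
180 273 376 324.5
210 274 375 324.5
290 89
325 70
360 89
```

Emit:
apply_moves([
  [[0,0,0.03],[0,0,0],0.094],
  [[0,0,0.03],[0,0,0],0.094],
  [[0,0,0.025],[0,0,0],0.094],
  [[0,0,0.0145],[0,0,0],0.094],
  [[0,0,0],[0,0,0],0.094],
  [[0,0,0],[0,0,0],0.094],
  [[0,0,0],[0,0,0],0.06],
  [[0,0,0],[0,0,0],0.04],
  [[0,0,0],[0,0,0],0.04],
  [[0,0,0],[0,0,0],0.04],
  [[0,0,0],[0,0,0],0.04],
  [[0,0,0],[0,0,0],0.04],
])

```text
time_s: 35.65
ee_pos: [560.5, -203.9, 15.6]
ee_rot: [-0.246, 3.131, -0.001]
force: [-1.1, 1.4, 5.0]
gripper_width: 67.1
```

Emit:
apply_moves([
  [[0,0,0],[0,0,0],0.04],
  [[0,0,0],[0,0,0],0.04],
  [[0,0,0],[0,0,0],0.04],
])

```text
time_s: 35.95
ee_pos: [560.5, -203.9, 15.7]
ee_rot: [-0.246, 3.131, -0.001]
force: [-1.1, 0.9, 5.5]
gripper_width: 67.2
```

```bash
python3 - <<'E'
from h import *
s=readout.state();print(s['ee_pos'],s['gripper_width'],s['force'],s['joints'].round(2))
plan((480,0,260),178,s)
E
```

```text
[ 560.52352822 -203.87306143   15.66079654] 67.20824039820856 [-1.10746538  0.92791075  5.45716781] [-0.54  0.36  1.8   0.    0.98 -2.27]
t 36.0 turn [-0.02  0.04 11.  ] then shift mm [  87.6  200.9 -244.3]  (w/o turn [  47.5  213.8 -244.5] )
```

Emit:
apply_moves([
  [[0,0,-0.01],[0,0,0],0.04],
  [[0,0,-0.02],[0,0,0],0.04],
  [[0,0,-0.03],[0,0,0],0.04],
  [[0,0,-0.03],[0,0,0],0.04],
  [[0,0,-0.03],[0,0,0],0.04],
  [[0.01,0.02,-0.03],[0,0,0],0.04],
  [[0.013,0.024,-0.03],[0,0,0],0.04],
  [[0.013,0.024,-0.03],[0,0,0],0.04],
  [[0.013,0.024,-0.02],[0,0,0],0.04],
  [[0.013,0.023,-0.01],[0,0,0],0.04],
  [[0,0,0],[0,0,0],0.04],
  [[0,0,0],[0,0,0],0.04],
])

```text
time_s: 37.15
ee_pos: [480.4, -99.5, 254.3]
ee_rot: [0.247, -3.131, 0.0]
force: [-0.0, -0.3, -4.3]
gripper_width: 67.7
```

```bash
python3 - <<'E'
from h import *
s,im=shot("side");print(s['ee_pos'],s['gripper_width'],s['force'],s['joints'].round(2));cv2.imwrite('pics/s5.png',im)
E
```

```text
[480.35346492 -99.49503619 254.33393818] 67.7304296891536 [-0.03650819 -0.32223663 -4.30305249] [-0.44 -0.18  1.9  -0.    1.42 -2.16]
```

View pics/s5.png

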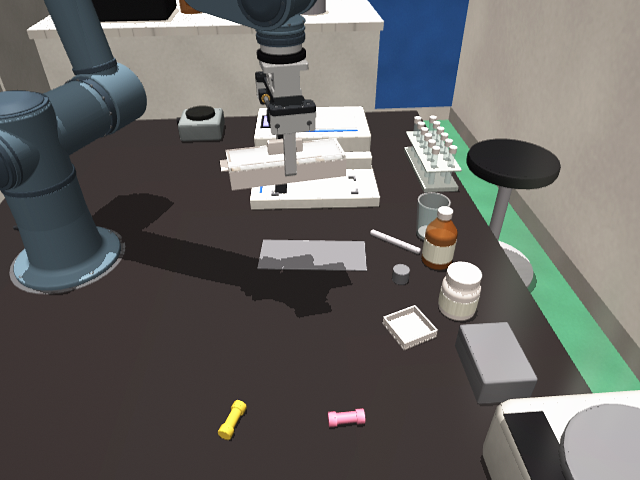

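Side view: dish and lid are held together above the bench at about (283,162). The wrist load of 4.3 N matches dish, lid and three tubes. Tipping now.

Emit:
apply_moves([
  [[0,0,0],[0,-3,0],0.04],
  [[0,0,0],[0,-3,0],0.04],
  [[0,0,0],[0,-3,0],0.04],
  [[0,0,0],[0,-3,0],0.04],
  [[0,0,0],[0,-3,0],0.04],
  [[0,0,0],[0,-3,0],0.04],
  [[0,0,0],[0,-3,0],0.04],
  [[0,0,0],[0,-3,0],0.04],
  [[0,0,0],[0,-3,0],0.04],
  [[0,0,0],[0,-3,0],0.04],
  [[0,0,0],[0,-3,0],0.04],
  [[0,0,0],[0,-3,0],0.04],
])

```text
time_s: 38.4
ee_pos: [480.3, -100.3, 253.4]
ee_rot: [-0.196, 2.508, 0.066]
force: [1.2, 0.0, -3.3]
gripper_width: 67.1
```

Emit:
apply_moves([
  [[0,0,0],[0,-3,0],0.04],
  [[0,0,0],[0,-2,0],0.04],
  [[0,0,0],[0,0,0],0.04],
  [[0,0,0],[0,0,0],0.04],
  [[0,0,0],[0,0,0],0.04],
  [[0,0,0],[0,0,0],0.04],
  [[0,0,0],[0,0,0],0.04],
  [[0,0,0],[0,0,0],0.04],
  [[0,0,0],[0,0,0],0.04],
  [[0,0,0],[0,0,0],0.04],
])

```text
time_s: 39.4
ee_pos: [480.9, -99.8, 255.0]
ee_rot: [-0.191, 2.42, 0.071]
force: [0.2, -1.2, -3.6]
gripper_width: 67.3
```

```bash
python3 - <<'E'
from h import *
s=readout.state();z=R.from_rotvec(s['ee_rot']).as_matrix()[:,2];print(s['ee_pos'],s['gripper_width'],s['force'],s['ft_torque'],'tilt',np.degrees(np.arccos(-z[2])),s['joints'].round(2))
s,a=shot("side");s,b=shot("wrist");s,c=shot("scene")
o=np.zeros((600,800,3),np.uint8)
o[:300,:400]=cv2.resize(a[100:250,180:380],(400,300),interpolation=cv2.INTER_CUBIC);o[300:,:400]=cv2.resize(b,(400,300));o[:300,400:]=cv2.resize(c[150:350,250:516],(400,300));cv2.imwrite('pics/tip.png',o)
for n,im in (("side",a),("wrist",b),("scene",c)): print(n,[(x.round(0).tolist(),ar) for x,ar,r in blobs(im,(3,60,40),(20,255,255),15)])
E
```

```text
[480.91908949 -99.7760857  254.98918852] 67.32912634600906 [ 0.16221513 -1.18895604 -3.56781808] [-0.11274571  0.84596011  0.03583463] tilt 40.9989581180871 [-0.76 -0.63  2.34  0.65  1.04 -2.71]
side [([192.0, 6.0], np.int32(313)), ([248.0, 105.0], np.int32(41)), ([441.0, 233.0], np.int32(749)), ([435.0, 264.0], np.int32(178))]
wrist [([149.0, 389.0], np.int32(1510)), ([501.0, 389.0], np.int32(1521)), ([454.0, 461.0], np.int32(7289))]
scene [([373.0, 30.0], np.int32(3275)), ([592.0, 65.0], np.int32(1069)), ([637.0, 75.0], np.int32(29)), ([375.0, 97.0], np.int32(212)), ([596.0, 105.0], np.int32(200)), ([373.0, 108.0], np.int32(18)), ([402.0, 109.0], np.int32(27)), ([397.0, 115.0], np.int32(18)), ([628.0, 173.0], np.int32(1246)), ([230.0, 294.0], np.int32(831)), ([231.0, 326.0], np.int32(144))]
```

View pics/tip.png

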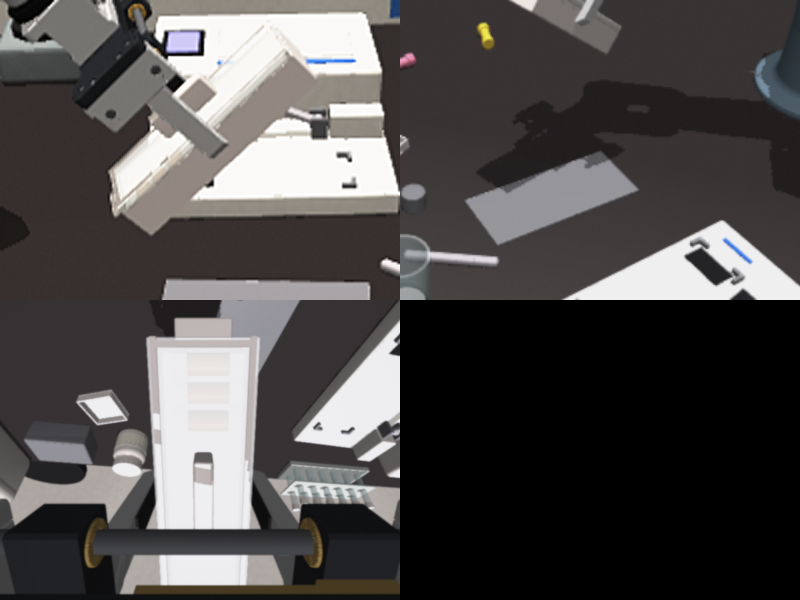

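The tip view shows three tube shapes side by side behind the line at the tab end, seen through the lid at (208,363), (208,392) and (208,420), with the lid still on. Levelling.

Emit:
apply_moves([
  [[0,0,0],[0,2,0],0.04],
  [[0,0,0],[0,3,0],0.04],
  [[0,0,0],[0,3,0],0.04],
  [[0,0,0],[0,3,0],0.04],
  [[0,0,0],[0,3,0],0.04],
  [[0,0,0],[0,3,0],0.04],
  [[0,0,0],[0,3,0],0.04],
  [[0,0,0],[0,3,0],0.04],
  [[0,0,0],[0,3,0],0.04],
  [[0,0,0],[0,3,0],0.04],
  [[0,0,0],[0,3,0],0.04],
  [[0,0,0],[0,3,0],0.04],
])

```text
time_s: 40.75
ee_pos: [481.4, -99.6, 255.2]
ee_rot: [-0.238, 3.028, 0.013]
force: [0.6, -0.3, -4.1]
gripper_width: 67.3
```

Emit:
apply_moves([
  [[0,0,0],[0,3,0],0.04],
  [[0,0,0],[0,3,0],0.04],
  [[0,0,0],[0,0,0],0.04],
  [[0,0,0],[0,0,0],0.04],
  [[0,0,0],[0,0,0],0.04],
])

```text
time_s: 41.25
ee_pos: [480.8, -99.7, 254.9]
ee_rot: [-0.246, 3.131, 0.001]
force: [0.5, 0.5, -4.4]
gripper_width: 67.4
```

```bash
python3 - <<'E'
from h import *
s,im=shot("wrist","w13.png");A=R.from_rotvec(s['ee_rot']);print(s['ee_pos'],s['ee_rot'],s['force'])
g=im.astype(int).min(2)
for c in (270,280,290,325,360,370): print(c,np.where(g[:300,c]>110)[0][:1])
# lid top plane: seam 19 above TCP -> plate top 27 above TCP ; tool z=-27 ; edge at tool x=+100
print('pred px of lid near edge top',proj("wrist",s['ee_pos']+A.apply([[100,-33,-27],[100,0,-27],[100,33,-27]]),s).round(1).tolist())
cv2.imwrite('pics/w13c.png',im[40:340,170:480])
s2,b=shot("side"); cv2.imwrite('pics/s6.png',b)
plan((550,200,140),177.3,s)
E
```

```text
[480.8061239  -99.74313168 254.90351015] [-2.45844226e-01  3.13086236e+00  6.38736065e-04] [ 0.47381482  0.51015907 -4.36082795]
270 [59]
280 [29]
290 [28]
325 [29]
360 [29]
370 [29]
pred px of lid near edge top [[237.0, 59.6], [326.9, 59.6], [416.8, 59.7]]
t 41.2 turn [ 0.02  0.06 11.68] then shift mm [-55.  302.7 114.9]  (w/o turn [-115.   285.2  115.1] )
```

Emit:
apply_moves([
  [[-0.007,0.018,0],[0,0,4],0.04],
  [[-0.007,0.018,0],[0,0,4],0.04],
  [[-0.007,0.018,0],[0,0,3.7],0.04],
  [[-0.007,0.018,0],[0,0,0],0.04],
  [[-0.007,0.018,0],[0,0,0],0.04],
  [[-0.007,0.018,0],[0,0,0],0.04],
  [[-0.007,0.018,0],[0,0,0],0.04],
  [[-0.007,0.018,0],[0,0,0],0.04],
  [[0,0,0],[0,0,0],0.04],
  [[0,0,0],[0,0,0],0.04],
  [[0,0,0],[0,0,0],0.04],
])

```text
time_s: 42.45
ee_pos: [536.0, 43.4, 255.0]
ee_rot: [0.075, 3.141, -0.0]
force: [0.5, -0.4, -5.6]
gripper_width: 67.4
```

```bash
python3 - <<'E'
from h import *
s,im=shot("wrist","w14.png");print(s['ee_pos'],s['ee_rot'])
c0=np.array([550,200.,0]);Y=R.from_euler('z',-2.7,degrees=True)
px=[proj("wrist",c0+Y.apply([sx*102,sy*38,37]),s)[0] for sx in(-1,1) for sy in(-1,1)]
print(np.round(px,0).tolist())
g=im.astype(int).min(2); 
for (x,y) in px:
    x,y=int(x),int(y); w=g[max(0,y-20):y+20,max(0,x-20):min(640,x+20)]
    if w.size: print((x,y)); m=(w<185); print('\n'.join(''.join('%4d'%v for v in r[::1]) for r in w[4:36:3, 4:36:2]))
E
```

```text
[536.02474602  43.35024099 254.96904862] [ 7.50980664e-02  3.14061894e+00 -3.72562171e-04]
[[447.0, 111.0], [524.0, 111.0], [432.0, 301.0], [499.0, 301.0]]
(446, 110)
 193 237 238 238 239 238 239 238 238 238 238 239 238 238 238 238
 205 238 239 238 238 239 238 239 238 238 238 239 239 238 238 239
 212 238 239 238 238 238 239 239 239 238 239 238 239 238 239 239
 220 238 239 239 239 239 238 238 238 238 238 238 238 238 237 238
 224 238 239 239 239 238 219 166 205 206 203 196 196 196 195 195
 228 239 239 239 238 237 201 133 209 216 193 180 179 179 178 180
 231 239 238 239 239 235 175 124 179 190 221 228 225 223 223 224
 232 239 239 239 239 235 169 131 179 191 230 231 142  82  79  77
 234 239 239 239 239 233 156 136 180 195 233 227 121  62  61  61
 236 239 239 239 239 232 147 139 180 201 234 219 108  62  61  61
 237 239 239 239 239 234 191 193 211 222 236 207  90  62  61  60
(523, 110)
 238 238 238 238 238 238 238 238 238 238 238 238 238 238 238 238
 238 238 238 238 238 238 238 238 238 238 238 238 238 238 238 238
 238 238 238 238 238 238 238 238 238 238 238 238 238 238 238 238
 238 236 236
[... 1259 characters left out ...]
39 239 239 239 239 239 239 239 239 239 239 239 239
 239 239 239 239 239 239 239 235 218 210 222 236 239 239 239 239
 239 239 239 239 239 239 238 214  95  93 130 194 235 239 239 239
 239 239 239 239 239 239 237 195  84 128 163 209 238 239 239 239
 239 238 237 237 237 237 232 169  78 140 166 219 238 239 239 239
 236 194 126 121 122 121 119  91  90 151 174 227 238 239 239 239
 237 200 102 143 154 154 153 154 163 179 199 233 239 239 239 239
 239 237 225 218 216 217 217 217 218 219 226 237 239 239 239 239
 239 239 239 239 239 239 239 239 239 239 239 238 239 239 239 239
 239 239 239 238 239 239 239 239 239 239 239 239 239 239 239 239
 239 239 239 239 239 239 239 239 239 239 239 239 238 238 239 239
```

```bash
python3 - <<'E'
from h import *
s=readout.state()
w=ray("wrist",[(445,105),(528.5,105),(504.5,305)],37,s)[:,:2];print(w.round(1).tolist())
print(np.linalg.norm(w[1]-w[0]),np.linalg.norm(w[2]-w[1]),'yaw',np.degrees(np.arctan2(w[1]-w[0],1)[0]) if 0 else np.degrees(np.arctan2(-(w[1]-w[0])[0],(w[1]-w[0])[1])),np.degrees(np.arctan2(*(w[2]-w[1])[::-1])),'centre',(w[0]+w[2])/2)
im=cv2.imread('pics/w14.png');m=(im.astype(int).max(2)<95).astype(np.uint8);m[:, :445]=0;m[:90]=0;m[160:]=0
n,l,st,ce=cv2.connectedComponentsWithStats(m);i=1+np.argmax(st[1:,4]);r=cv2.minAreaRect(np.argwhere(l==i)[:,::-1].astype(np.float32));q=ray("wrist",cv2.boxPoints(r),30,s)[:,:2];print('window',q.round(1).tolist(),q.mean(0))
E
```

```text
[[440.7, 165.1], [444.6, 247.1], [658.4, 239.1]]
82.10265051506447 213.86629987935103 yaw -2.720929066189771 -2.161405640022039 centre [549.55263998 202.08465703]
window [[476.9, 176.6], [450.3, 175.6], [453.1, 233.9], [479.7, 235.9]] [464.98857503 205.49348913]
```

```bash
python3 - <<'E'
from h import *
plan((549.6,202,75),177.5)
E
```

```text
t 42.5 turn [-0.01  0.   -0.25] then shift mm [ -6.6 159.2 179.9]  (w/o turn [ -5.9 159.2 179.9] )
```

Emit:
apply_moves([
  [[-0.001,0.02,0],[0,0,-0.2],0.04],
  [[-0.001,0.028,0],[0,0,0],0.04],
  [[-0.001,0.028,0],[0,0,0],0.04],
  [[-0.001,0.028,0],[0,0,0],0.04],
  [[-0.001,0.028,0],[0,0,0],0.04],
  [[-0.001,0.027,0.01],[0,0,0],0.04],
  [[0,0,0.03],[0,0,0],0.04],
  [[0,0,0.03],[0,0,0],0.04],
  [[0,0,0.03],[0,0,0],0.04],
  [[0,0,0.03],[0,0,0],0.04],
  [[0,0,0.03],[0,0,0],0.04],
  [[0,0,0.015],[0,0,0],0.04],
])

```text
time_s: 43.7
ee_pos: [547.5, 201.5, 77.1]
ee_rot: [-0.07, -3.136, 0.001]
force: [-0.8, -1.2, -4.2]
gripper_width: 67.5
```

Emit:
apply_moves([
  [[0,0,0],[0,0,0],0.04],
  [[0,0,0],[0,0,0],0.04],
  [[0,0,0],[0,0,0],0.04],
  [[0,0,0],[0,0,0],0.04],
])

```text
time_s: 44.1
ee_pos: [550.6, 202.8, 81.9]
ee_rot: [0.068, 3.138, 0.001]
force: [-0.7, -0.6, -4.6]
gripper_width: 67.3
```

```bash
python3 - <<'E'
from h import *
s,im=shot("wrist","w15.png");print(s['force']);plan((549.6,202,46),177.5,s)
s,b=shot("side","s7.png")
E
```

```text
[-0.71269278 -0.55029868 -4.56060227]
t 44.1 turn [ 0.04  0.18 -0.  ] then shift mm [ 1.  -0.8 35.9]  (w/o turn [ 1.1 -0.8 35.9] )
```

Emit:
apply_moves([
  [[0.0005,-0.0005,0.01],[0,0.1,0],0.04],
  [[0,0,0.01],[0,0,0],0.04],
  [[0,0,0.005],[0,0,0],0.04],
  [[0,0,0],[0,0,0],0.04],
  [[0,0,0],[0,0,0],0.04],
  [[0,0,0],[0,0,0],0.04],
  [[0,0,0],[0,0,0],0.04],
])

```text
time_s: 44.9
ee_pos: [549.1, 202.1, 55.4]
ee_rot: [-0.069, -3.14, -0.0]
force: [1.1, -0.1, -4.7]
gripper_width: 67.5
```

```bash
python3 - <<'E'
from h import *
s,im=shot("wrist","w16.png");print(s['force'],s['ee_pos']);plan((549.6,202,46),177.5,s)
s,b=shot("side","s7.png");print(s['ee_pos']); s,c=shot("scene");print(readout.state()['ee_pos'])
o=np.zeros((600,800,3),np.uint8)
o[:,:400]=0;o[:375,:400]=cv2.resize(b[120:240,230:358],(400,375),interpolation=cv2.INTER_CUBIC);o[:300,400:]=cv2.resize(c[290:410,350:510],(400,300),interpolation=cv2.INTER_CUBIC);o[300:,400:]=cv2.resize(im,(400,300));cv2.imwrite('pics/nest.png',o)
E
```

```text
[ 1.11574624 -0.0940076  -4.65556037] [549.11965342 202.1383898   55.40239574]
t 44.9 turn [ 0.01 -0.05 -0.  ] then shift mm [-0.5 -0.1  9.4]  (w/o turn [-0.5 -0.1  9.4] )
[549.06122484 202.1455686   55.35731983]
[548.93522106 202.0983807   55.23408551]
```

Emit:
apply_moves([
  [[0,0,0.004],[0,0,0],0.04],
  [[0,0,0.003],[0,0,0],0.04],
  [[0,0,0],[0,0,0],0.04],
  [[0,0,0],[0,0,0],0.04],
  [[0,0,0],[0,0,0],0.04],
])

```text
time_s: 45.55
ee_pos: [548.8, 202.1, 48.0]
ee_rot: [-0.069, -3.139, -0.0]
force: [0.8, 0.7, -5.0]
gripper_width: 67.1
```

Emit:
apply_moves([
  [[0,0,0.002],[0,0,0],0.04],
  [[0,0,0],[0,0,0],0.04],
  [[0,0,0],[0,0,0],0.04],
  [[0,0,0],[0,0,0],0.04],
])

```text
time_s: 45.95
ee_pos: [548.8, 202.1, 46.0]
ee_rot: [-0.069, -3.139, -0.0]
force: [0.1, -0.4, -4.4]
gripper_width: 67.3
```

Emit:
apply_moves([
  [[0,0,0.001],[0,0,0],0.04],
  [[0,0,0],[0,0,0],0.04],
  [[0,0,0],[0,0,0],0.04],
  [[0,0,0.001],[0,0,0],0.04],
  [[0,0,0],[0,0,0],0.04],
  [[0,0,0],[0,0,0],0.04],
])

```text
time_s: 46.55
ee_pos: [548.9, 202.1, 45.6]
ee_rot: [-0.068, -3.139, 0.0]
force: [-6.6, -1.8, 10.4]
gripper_width: 67.5
```

Contact with the deck, and the height shows the dish is below the stop tops, so it is in the nest. Releasing.

Emit:
apply_moves([
  [[0,0,-0.001],[0,0,0],0.04],
  [[0,0,0],[0,0,0],0.08],
  [[0,0,0],[0,0,0],0.085],
  [[0,0,0],[0,0,0],0.09],
  [[0,0,0],[0,0,0],0.09],
  [[0,0,0],[0,0,0],0.09],
  [[0,0,0],[0,0,0],0.09],
  [[0,0,-0.02],[0,0,0],0.09],
  [[0,0,-0.03],[0,0,0],0.09],
  [[0,0,-0.03],[0,0,0],0.09],
  [[0,0,-0.03],[0,0,0],0.04],
  [[0,0,-0.03],[0,0,0],0.04],
])

```text
time_s: 47.75
ee_pos: [548.8, 202.0, 186.1]
ee_rot: [-0.069, -3.139, -0.0]
force: [-0.1, 0.8, -0.6]
gripper_width: 77.4
```

Emit:
apply_moves([
  [[0,0,-0.02],[0,0,0],0.04],
  [[0,0,0],[0,0,0],0.04],
  [[0,0,0],[0,0,0],0.04],
  [[0,0,0],[0,0,0],0.04],
  [[0,0,0],[0,0,0],0.04],
  [[0,0,0],[0,0,0],0.04],
  [[0,0,0],[0,0,0],0.04],
])

```text
time_s: 48.45
ee_pos: [548.7, 202.0, 204.2]
ee_rot: [-0.069, -3.138, 0.0]
force: [0.6, -0.2, -0.0]
gripper_width: 40.0
```

```bash
python3 - <<'E'
from h import *
s,im=shot("wrist","w17.png");print(s['ee_pos'],s['gripper_width'])
_,b=shot("side","s8.png"); _,c=shot("scene")
o=np.zeros((600,800,3),np.uint8)
o[:300,:400]=cv2.resize(b[125:221,235:363],(400,300),interpolation=cv2.INTER_CUBIC);o[300:,:400]=cv2.resize(c[290:410,350:510],(400,300),interpolation=cv2.INTER_CUBIC);o[:,400:]=cv2.resize(im[20:350,215:435],(400,600));cv2.imwrite('pics/nest.png',o)
E
```

```text
[548.73118172 201.98986696 204.24199822] 40.031488744417565
```

The picture limit is reached, so numeric checks from here. Grasping the lid handle (z 72–96), with TCP down to about 76.

Emit:
apply_moves([
  [[0,0,0.04],[0,0,0],0.04],
  [[0,0,0.04],[0,0,0],0.04],
  [[0,0,0.03],[0,0,0],0.04],
  [[0,0,0.018],[0,0,0],0.04],
  [[0,0,0],[0,0,0],0.04],
  [[0,0,0],[0,0,0],0.04],
  [[0,0,0],[0,0,0],0.04],
  [[0,0,0],[0,0,0],0.0],
  [[0,0,0],[0,0,0],0.0],
  [[0,0,0],[0,0,0],0.0],
  [[0,0,0],[0,0,0],0.0],
  [[0,0,0],[0,0,0],0.0],
])

```text
time_s: 49.8
ee_pos: [548.9, 202.1, 77.2]
ee_rot: [-0.068, -3.139, -0.0]
force: [-0.8, -1.1, 1.0]
gripper_width: 11.7
```

Emit:
apply_moves([
  [[0,0,0],[0,0,0],0.0],
  [[0,0,0],[0,0,0],0.0],
  [[0,0,0],[0,0,0],0.0],
])

```text
time_s: 50.1
ee_pos: [548.8, 202.1, 77.2]
ee_rot: [-0.069, -3.139, -0.0]
force: [-0.8, -0.5, 2.3]
gripper_width: 11.9
```

Emit:
apply_moves([
  [[0,0,-0.004],[0,0,0],0.0],
  [[0,0,-0.006],[0,0,0],0.0],
  [[0,0,-0.01],[0,0,0],0.0],
  [[0,0,-0.02],[0,0,0],0.0],
  [[0,0,-0.03],[0,0,0],0.0],
  [[0,0,-0.03],[0,0,0],0.0],
  [[0,0,0],[0,0,0],0.0],
  [[0,0,0],[0,0,0],0.0],
  [[0,0,0],[0,0,0],0.0],
])

```text
time_s: 51.0
ee_pos: [547.9, 201.9, 175.2]
ee_rot: [-0.069, -3.136, 0.001]
force: [0.2, 0.1, -2.5]
gripper_width: 11.4
```

```bash
python3 - <<'E'
from h import *
s,im=shot("wrist","w18.png");print(s['ee_pos'],s['force'],s['gripper_width'])
_,b=shot("side","s9.png"); _,c=shot("scene","c9.png")
for n,i in (("side",b),("scene",c)): print(n,[(x.round(1).tolist(),int(ar),ray(n,x,44)[0].round(0).tolist()) for x,ar,r in blobs(i,(5,120,50),(20,255,255),15)])
plan((529,-37,120),173.6,s)
E
```

```text
[547.8728504  201.8617959  175.24797066] [ 0.23780482  0.08272013 -2.47149581] 11.402391696317485
side [([191.9, 5.8], 315, [-29.0, 2322.0, 44.0]), ([279.5, 179.1], 28, [462.0, 221.0, 44.0]), ([287.3, 178.8], 30, [482.0, 221.0, 44.0]), ([295.6, 178.4], 27, [503.0, 221.0, 44.0]), ([441.4, 232.7], 708, [806.0, -39.0, 44.0]), ([434.8, 264.7], 141, [763.0, -143.0, 44.0])]
scene [([353.9, 23.0], 312, [-367.0, -1211.0, 44.0]), ([388.5, 8.2], 212, [-600.0, -1274.0, 44.0]), ([369.6, 8.3], 19, [-533.0, -1319.0, 44.0]), ([370.3, 16.4], 21, [-471.0, -1236.0, 44.0]), ([368.9, 25.7], 25, [-398.0, -1152.0, 44.0]), ([385.6, 43.2], 526, [-333.0, -970.0, 44.0]), ([368.5, 33.3], 21, [-344.0, -1086.0, 44.0]), ([596.8, 67.4], 477, [-796.0, -382.0, 44.0]), ([636.4, 85.4], 100, [-777.0, -218.0, 44.0]), ([591.4, 164.7], 453, [-232.0, 3.0, 44.0]), ([627.6, 183.1], 334, [-232.0, 110.0, 44.0]), ([424.5, 230.6], 29, [321.0, -36.0, 44.0]), ([456.2, 234.3], 32, [272.0, 14.0, 44.0]), ([421.5, 238.4], 26, [346.0, -19.0, 44.0]), ([460.9, 239.8], 23, [277.0, 34.0, 44.0]), ([436.6, 251.1], 28, [349.0, 32.0, 44.0]), ([229.6, 294.2], 781, [779.0, -103.0, 44.0]), ([448.3, 325.5], 333, [482.0, 205.0, 44.0]), ([224.8, 327.0], 52, [828.0, -30.0, 44.0])]
t 51.0 turn [-0.04 -0.26  3.9 ] then shift mm [  -7.9 -239.5   55.2]  (w/o turn [   8.2 -239.4   55.4] )
```

Emit:
apply_moves([
  [[0,-0.02,-0.01],[0,0,1.3],0.0],
  [[-0.001,-0.036,0],[0,0,1.3],0.0],
  [[-0.001,-0.036,0],[0,0,1.3],0.0],
  [[-0.001,-0.036,0],[0,0,0],0.0],
  [[-0.001,-0.036,0],[0,0,0],0.0],
  [[-0.001,-0.036,0],[0,0,0],0.0],
  [[-0.001,-0.036,0.03],[0,0,0],0.0],
  [[0,0,0.04],[0,0,0],0.0],
  [[0,0,0],[0,0,0],0.0],
  [[0,0,0],[0,0,0],0.0],
  [[0,0,0],[0,0,0],0.0],
])

```text
time_s: 52.25
ee_pos: [533.6, -33.1, 118.8]
ee_rot: [0.174, 3.136, -0.001]
force: [0.8, -0.6, -1.1]
gripper_width: 11.6
```

```bash
python3 - <<'E'
from h import *
s,im=shot("wrist","w19.png");print(s['ee_pos'],s['force'],s['gripper_width']);A=R.from_rotvec(s['ee_rot'])
g=im.astype(int).min(2)
e=[]
for c in range(262,395,12):
    col=g[:240,c]; d=np.diff(col); i=np.where(d>35)[0]; print((c,i[:6].tolist(),int(col[0])),end=' ')
print()
for r in (110,140,170,200,230): row=g[r]; d=np.diff(row); print(r,'rise',np.where(d>30)[0].tolist(),'fall',np.where(d<-30)[0].tolist())
for row in (70,80,90): print(row,A.inv().apply(ray("wrist",[(326,row)],s['ee_pos'][2]-5,s)-s['ee_pos']).round(1)[0])
plan((529,-37,60),173.6,s)
E
```

```text
[533.61950787 -33.11772324 118.84909013] [ 0.77726861 -0.63553631 -1.10296952] 11.648922194977857
(262, [], 33) (274, [71, 72], 33) (286, [71, 72], 33) (298, [71, 72], 33) (310, [71, 72], 34) (322, [71, 72, 235, 236], 34) (334, [71, 72, 235, 236], 34) (346, [71, 72], 34) (358, [71, 72], 34) (370, [71, 72], 34) (382, [72], 34) (394, [70, 71], 35) 
110 rise [250, 251, 252, 586, 587, 588] fall [397, 398, 399, 620]
140 rise [251, 252, 253, 583, 584] fall [396, 397, 616]
170 rise [253, 254, 255, 580, 581] fall [394, 395, 396, 612, 613]
200 rise [254, 255, 256, 577, 578] fall [393, 394, 395, 608, 609]
230 rise [255, 256, 257, 336, 337, 573, 574, 575] fall [312, 313, 392, 393, 605]
70 [ 1.011e+02 -1.000e-01  4.900e+00]
80 [96.9 -0.1  4.9]
90 [92.7 -0.1  4.9]
t 52.2 turn [-0.03  0.06  0.06] then shift mm [ 4.2 -4.4 58.8]  (w/o turn [ 4.2 -4.3 58.8] )
```

Emit:
apply_moves([
  [[0.004,-0.004,0.03],[0,0,0],0.0],
  [[0,0,0.03],[0,0,0],0.0],
  [[0,0,0.02],[0,0,0],0.0],
  [[0,0,0.01],[0,0,0],0.0],
  [[0,0,0],[0,0,0],0.0],
  [[0,0,0.004],[0,0,0],0.0],
  [[0,0,0],[0,0,0],0.0],
  [[0,0,0],[0,0,0],0.0],
  [[0,0,0],[0,0,0],0.0],
])

```text
time_s: 53.2
ee_pos: [528.3, -37.1, 23.7]
ee_rot: [-0.175, -3.136, 0.0]
force: [-0.9, 0.5, -1.8]
gripper_width: 12.1
```

Emit:
apply_moves([
  [[0,0,0.001],[0,0,0],0.0],
  [[0,0,0],[0,0,0],0.0],
  [[0,0,0],[0,0,0],0.0],
])

```text
time_s: 53.5
ee_pos: [527.9, -37.0, 22.2]
ee_rot: [-0.175, -3.135, 0.0]
force: [0.4, -0.3, -0.4]
gripper_width: 11.6
```

Emit:
apply_moves([
  [[0,0,0.001],[0,0,0],0.0],
  [[0,0,0],[0,0,0],0.0],
  [[0,0,0],[0,0,0],0.03],
  [[0,0,0],[0,0,0],0.03],
  [[0,0,0],[0,0,0],0.03],
  [[0,0,0],[0,0,0],0.03],
  [[0,0,-0.02],[0,0,0],0.03],
  [[0,0,-0.04],[0,0,0],0.03],
  [[0,0,-0.045],[0,0,0],0.02],
  [[0,0,-0.045],[0,0,0],0.0],
  [[0,0,-0.04],[0,0,0],0.0],
  [[0,0,0],[0,0,0],0.0],
])

```text
time_s: 54.7
ee_pos: [531.6, -37.9, 217.9]
ee_rot: [0.175, 3.126, -0.004]
force: [1.9, -0.3, 0.7]
gripper_width: 2.0
```

Emit:
apply_moves([
  [[0,0,0],[0,0,0],0.0],
  [[0,0,0],[0,0,0],0.0],
  [[0,0,0],[0,0,0],0.0],
])

```text
time_s: 55.0
ee_pos: [526.9, -36.6, 208.8]
ee_rot: [-0.175, -3.131, -0.001]
force: [0.6, 0.7, -0.4]
gripper_width: 0.5
```

```bash
cat > lidchk.py <<'E'
from h import *
s,im=shot("wrist","w20.png");print(s['ee_pos'],s['gripper_width'])
g=cv2.cvtColor(im,cv2.COLOR_BGR2GRAY).astype(int)
for c in (300,325,350): print('col',c,g[40:300:6,c].tolist())
for r in (150,190,230): print('row',r,g[r,230:420:5].tolist())
Y=R.from_euler('z',-6.2,degrees=True);c0=np.array([528,-37,0])
print('pred lid corners z17',[proj("wrist",c0+Y.apply([x,y,17]),s)[0].round(0).tolist() for x,y in((-100,-34),(-100,34),(100,-34))])
print('pred handle',[proj("wrist",c0+Y.apply([x,y,41]),s)[0].round(0).tolist() for x,y in((-30,-6),(-30,6),(30,-6),(30,6))])
print('pred mat near',[proj("wrist",np.array([529,-37,0])+Y.apply([x,y,3]),s)[0].round(0).tolist() for x,y in((-115,-50),(-115,50))])
c=np.array([549.5,202,0]);N=R.from_euler('z',-2.5,degrees=True)
p=c+N.apply([-30,105,93]);print('pad',p);plan((p[0],p[1],150),177.5,s)
E
python3 lidchk.py
```

```text
[526.93748833 -36.64284449 208.80341881] 0.5121647638948998
col 300 [35, 34, 36, 35, 35, 35, 35, 35, 35, 103, 110, 153, 216, 237, 238, 237, 238, 238, 238, 237, 238, 238, 238, 238, 238, 238, 237, 238, 237, 237, 237, 237, 237, 237, 237, 237, 237, 236, 236, 231, 104, 83, 82, 82]
col 325 [36, 36, 35, 35, 35, 34, 35, 34, 35, 105, 108, 153, 216, 237, 238, 238, 238, 238, 238, 238, 238, 238, 238, 238, 127, 239, 239, 239, 204, 203, 203, 203, 201, 201, 201, 237, 238, 238, 238, 116, 112, 113, 113, 106]
col 350 [34, 35, 35, 35, 34, 34, 35, 35, 35, 105, 108, 153, 216, 237, 238, 238, 238, 238, 237, 238, 237, 237, 237, 237, 237, 237, 237, 237, 237, 237, 236, 237, 236, 236, 236, 236, 236, 233, 235, 228, 98, 82, 82, 82]
row 150 [56, 56, 56, 56, 36, 35, 35, 34, 35, 99, 108, 108, 199, 220, 237, 238, 238, 238, 238, 238, 238, 238, 238, 238, 238, 211, 173, 113, 190, 152, 56, 56, 56, 56, 56, 56, 56, 57]
row 190 [56, 56, 57, 37, 36, 34, 34, 54, 56, 93, 182, 182, 207, 239, 238, 238, 238, 238, 237, 239, 235, 237, 238, 238, 237, 208, 179, 185, 185, 96, 56, 57, 57, 57, 57, 56, 56, 57]
row 230 [35, 35, 35, 35, 35, 35, 35, 35, 35, 38, 105, 105, 124, 205, 237, 238, 238, 238, 190, 202, 187, 238, 238, 238, 237, 205, 126, 104, 104, 37, 35, 35, 56, 56, 57, 57, 56, 57]
pred lid corners z17 [[288.0, 107.0], [362.0, 106.0], [293.0, 306.0]]
pred handle [[319.0, 186.0], [332.0, 186.0], [319.0, 249.0], [332.0, 249.0]]
pred mat near [[273.0, 92.0], [378.0, 92.0]]
pad [524.10858903 308.20864489  93.        ]
t 55.0 turn [ 0.04 -0.32 -3.91] then shift mm [ 17.9 344.4  58.8]  (w/o turn [ 41.  342.4  59.2] )
```

Emit:
apply_moves([
  [[0.003,0.03,0],[0,0,-2],0.0],
  [[0.003,0.04,0],[0,0,-1.9],0.0],
  [[0.002,0.04,0],[0,0,0],0.0],
  [[0.002,0.04,0],[0,0,0],0.0],
  [[0.002,0.04,0],[0,0,0],0.0],
  [[0.002,0.04,0],[0,0,0],0.0],
  [[0.002,0.04,0],[0,0,0],0.0],
  [[0.002,0.04,0],[0,0,0],0.0],
  [[0.002,0.034,0.02],[0,0,0],0.0],
  [[0,0,0.02],[0,0,0],0.0],
  [[0,0,0.01],[0,0,0],0.0],
  [[0,0,0],[0,0,0],0.0],
])

```text
time_s: 56.25
ee_pos: [524.9, 306.9, 158.2]
ee_rot: [-0.069, -3.134, 0.003]
force: [-0.7, -0.1, 0.5]
gripper_width: 0.7
```

Emit:
apply_moves([
  [[0,0,0],[0,0,0],0.0],
  [[0,0,0],[0,0,0],0.0],
  [[0,0,0],[0,0,0],0.0],
])

```text
time_s: 56.55
ee_pos: [527.2, 307.4, 162.2]
ee_rot: [0.07, 3.141, 0.001]
force: [-0.8, 0.6, 1.1]
gripper_width: 0.7
```

```bash
cat > pad.py <<'E'
from h import *
s,im=shot("wrist","w21.png");print(s['ee_pos'],s['force'])
p=np.array([524.1,308.2,93]);print('pred',proj("wrist",p,s).round(0).tolist(),proj("wrist",p+[[-17,-17,0],[-17,17,0],[17,-17,0],[17,17,0]],s).round(0).tolist())
g=im.max(2).astype(int)
print(g[100:330:10,240:412:8])
plan((524.1,308.2,100),177.5,s)
E
python3 pad.py
```

```text
[527.18157667 307.42321486 162.24844114] [-0.81186438  0.57398695  1.10070323]
pred [[327.0, 242.0]] [[300.0, 218.0], [351.0, 216.0], [303.0, 267.0], [353.0, 265.0]]
[[198 199 200 198 201 202 203 214 241 241 241 241 241 241 241 241 241 241
  125  83 105 239]
 [199 201 201 202 204 201 203 205 241 241 241 241 241 241 241 241 241 241
  107  84 117 240]
 [203 203 201 203 204 205 205 204 209 241 241 241 241 241 241 241 241 241
  102  84 121 241]
 [111 200 199 200 201 202 203 200 204 238 241 241 242 241 241 241 241 240
   95  84 134 241]
 [111 198 199 203 200 201 201 202 203 208 241 242 241 241 241 241 241 228
   86  84 149 241]
 [185 202 202 204 201 200 202 203 205 205 236 241 241 241 241 242 241 227
   84  85 162 241]
 [202 201 202 203 201 201 203 207 206 203 206 241 241 242 241 241 241 228
   84  85 181 241]
 [201 201 203 204 200 200 214 227 205 206 205 225 242 241 241 241 241 228
   83  85 196 241]
 [198 202 201 207 238 242 242 242 206 206 207 204 241 242 242 241 241 238
   83  86 210 240]
 [201 238 241 241 242 242 241 241 236 204 203 204 225 241 242 242 241 212
   83  84 221 240]
 [23
[... 598 characters left out ...]
6 107  98 136 207 205 224 190
   85  93 183 208]
 [ 78 203 204 206 206 203 205 206 208 199  96 124 121 205 207 205 205 181
   84  98 187 209]
 [ 78 207 205 205 206 207 208 206  83  83  78  40  83  83 164 210 238 177
   85 102 189 208]
 [ 78 206 205 204 207 207 207 173  83  83  78  36  82  83  99 241 241 168
   85 110 190 210]
 [ 78 208 206 208 210 207 208  96  83  82  72  31  83  82  83 241 241 151
   85 117 194 211]
 [ 78 206 206 210 223 241 241  84  82  83  68  31  82  83  83 241 241 140
   85 129 197 209]
 [ 79 226 216 238 241 241 241  83  82  82  65  29  82  83  82 203 242 132
   85 165 238 241]]
t 56.5 turn [ 0.05  0.01 -0.05] then shift mm [ 3.1  0.6 62.2]  (w/o turn [ 3.1  0.6 62.2] )
```

Emit:
apply_moves([
  [[0.003,0,0.02],[0,0,0],0.0],
  [[0,0,0.02],[0,0,0],0.0],
  [[0,0,0.02],[0,0,0],0.0],
  [[0,0,0],[0,0,0],0.0],
  [[0.001,0,0.006],[0,0,0],0.0],
  [[0.001,0,0.005],[0,0,0],0.0],
  [[0.001,0,0.005],[0,0,0],0.0],
  [[0.001,0,0.005],[0,0,0],0.0],
  [[0.001,0,0.005],[0,0,0],0.0],
  [[0,0,0],[0,0,0],0.0],
])

```text
time_s: 57.6
ee_pos: [518.2, 308.2, 74.6]
ee_rot: [-0.069, -3.14, -0.001]
force: [-0.3, 0.1, 2.6]
gripper_width: 0.5
```

Emit:
apply_moves([
  [[0.001,0,0.004],[0,0,0],0.0],
  [[0.001,0,0.004],[0,0,0],0.0],
  [[0.001,0,0.004],[0,0,0],0.0],
  [[0,0,0],[0,0,0],0.0],
])

```text
time_s: 58.0
ee_pos: [514.2, 307.7, 61.7]
ee_rot: [-0.068, -3.137, 0.002]
force: [-1.1, 0.3, -0.3]
gripper_width: 0.5
```

Emit:
apply_moves([
  [[0.001,0,0.004],[0,0,0],0.0],
  [[0,0,0.003],[0,0,0],0.0],
  [[0,0,0.002],[0,0,0],0.0],
  [[0,0,0],[0,0,0],0.0],
  [[0,0,0],[0,0,0],0.0],
  [[0,0,0],[0,0,0],0.0],
])

```text
time_s: 58.6
ee_pos: [514.3, 308.2, 54.2]
ee_rot: [-0.069, -3.139, -0.0]
force: [-0.4, 0.2, -0.1]
gripper_width: 0.2
```

Emit:
apply_moves([
  [[0,0,0.001],[0,0,0],0.0],
  [[0,0,0.001],[0,0,0],0.0],
  [[0,0,0],[0,0,0],0.0],
  [[0,0,0],[0,0,0],0.0],
])

```text
time_s: 59.0
ee_pos: [514.2, 308.2, 52.0]
ee_rot: [-0.069, -3.139, 0.0]
force: [-0.3, -0.6, 0.4]
gripper_width: 0.2
```

Emit:
apply_moves([
  [[0,0,-0.02],[0,0,0],0.0],
  [[0,0,-0.04],[0,0,0],0.0],
  [[0,0,-0.04],[0,0,0],0.0],
  [[0,0,-0.04],[0,0,0],0.0],
  [[0,0,0],[0,0,0],0.0],
  [[0,0,0],[0,0,0],0.0],
  [[0,0,0],[0,0,0],0.0],
  [[0,0,0],[0,0,0],0.0],
])

```text
time_s: 59.8
ee_pos: [513.4, 307.8, 189.9]
ee_rot: [-0.069, -3.136, 0.002]
force: [0.3, 0.6, -0.3]
gripper_width: 0.2
```

```bash
python3 - <<'E'
from h import *
s,im=shot("wrist","w22.png");print(s['ee_pos'],s['force'])
c=np.array([549.5,202,0]);N=R.from_euler('z',-2.5,degrees=True)
for nm,o in (('down',[-40,105,50]),('up',[-30,105,93])):
    p=c+N.apply(o); q=proj("wrist",p+N.apply(np.array([[-17,-17,0],[17,17,0]])),s).round(0).tolist(); print(nm,q)
g=im.max(2).astype(np.uint8);m=(g<40).astype(np.uint8);m[:, :260]=0;m[:,400:]=0;m[270:]=0
n,l,st,ce=cv2.connectedComponentsWithStats(m);print([st[i].tolist() for i in range(1,n) if st[i,4]>150])
# side camera pad blob
_,b=shot("side","s10.png");_,sc=shot("scene","c10.png")
for nm,o in (('down',[-40,105,50]),('up',[-30,105,93])):
    p=c+N.apply(o); print(nm,'side',proj("side",p).round(0),'scene',proj("scene",p).round(0))
for nm,i,x0,x1,y0,y1 in (("side",b,280,330,135,180),("scene",sc,440,520,320,380)):
    m=(i.max(2)[y0:y1,x0:x1]<45).astype(np.uint8);n,l,st,ce=cv2.connectedComponentsWithStats(m);print(nm,[(ce[k].round(0)+[x0,y0],st[k,4]) for k in range(1,n) if st[k,4]>15])
for nm,i in (("side",b),("scene",sc)): print(nm,[(x.round(1).tolist(),int(ar),ray(nm,x,43)[0].round(0).tolist()) for x,ar,r in blobs(i,(5,120,50),(20,255,255),15) if 250<x[0]<470 and 150<x[1]<340 and ar<500])
# whole-scene change vs first frames away from moved things
a=cv2.imread('pics/b.png');d=cv2.absdiff(a,b).max(2);
for nm,(x0,x1,y0,y1) in dict(boat=(383,438,305,348),pen=(368,422,228,255),stopper=(392,412,262,286),yellow=(215,248,398,440),pink=(326,368,406,430)).items(): print(nm,int((d[y0:y1,x0:x1]>40).sum()))
E
```

```text
[513.36328684 307.78073149 189.85940253] [ 0.33009981  0.55232111 -0.34271457]
down [[307.0, 205.0], [347.0, 244.0]]
up [[304.0, 228.0], [349.0, 272.0]]
[[310, 207, 35, 35, 1204]]
down side [[298. 160.]] scene [[477. 367.]]
up side [[302. 145.]] scene [[477. 353.]]
side [(array([298., 162.]), np.int32(71))]
scene [(array([503., 323.]), np.int32(109)), (array([478., 369.]), np.int32(255))]
side [([279.5, 179.1], 28, [462.0, 223.0, 43.0]), ([287.4, 178.4], 25, [482.0, 225.0, 43.0]), ([295.7, 178.3], 26, [503.0, 224.0, 43.0]), ([435.1, 264.9], 125, [764.0, -142.0, 43.0])]
scene [([448.3, 325.5], 333, [481.0, 205.0, 43.0])]
boat 78
pen 0
stopper 0
yellow 0
pink 0
```

```bash
python3 - <<'E'
from h import *
a=cv2.imread('pics/b.png');b=cv2.imread('pics/s10.png');d=cv2.absdiff(a,b).max(2)
y,x=np.where(d[305:348,383:438]>40);print('boat diff x',x.min()+383,x.max()+383,'y',y.min()+305,y.max()+305, 'right part',int((d[305:348,400:438]>40).sum()))
N=R.from_euler('z',-6.2,degrees=True);c=np.array([528,-37,0])
print('lid corner pred',proj("side",c+N.apply([[-100,-34,17],[100,-34,17],[100,34,17],[-100,34,17]])).round(0).tolist())
g=b.min(2).astype(int)
for xx in (290,315,340): print(xx,[(yy,int(g[yy,xx])) for yy in range(228,282,3)])
for yy in (245,255): r=g[yy,240:390]; print(yy,(np.where(r>200)[0]+240)[[0,-1]],(np.where(r>80)[0]+240)[[0,-1]])
E
```

```text
boat diff x 383 391 y 305 314 right part 0
lid corner pred [[265.0, 258.0], [360.0, 259.0], [358.0, 240.0], [268.0, 238.0]]
290 [(228, 47), (231, 47), (234, 46), (237, 45), (240, 211), (243, 243), (246, 247), (249, 247), (252, 247), (255, 247), (258, 232), (261, 111), (264, 147), (267, 167), (270, 37), (273, 47), (276, 48), (279, 48)]
315 [(228, 46), (231, 46), (234, 47), (237, 42), (240, 253), (243, 125), (246, 131), (249, 123), (252, 249), (255, 247), (258, 236), (261, 137), (264, 148), (267, 164), (270, 40), (273, 46), (276, 47), (279, 47)]
340 [(228, 48), (231, 47), (234, 47), (237, 47), (240, 205), (243, 238), (246, 246), (249, 247), (252, 247), (255, 247), (258, 228), (261, 162), (264, 81), (267, 165), (270, 58), (273, 47), (276, 47), (279, 47)]
245 [266 357] [262 364]
255 [264 357] [260 365]
```

The boat's pixel difference is only where the dish corner used to overlap it. The lid lies where predicted, flat with its handle up. Handing in.

```bash
python3 -c "
from h import *
print(ctrl.close_job())"
```

```text
the job is handed in; nothing more can be done
None
```

The job is done and handed in at about 60 s, and every check I could make at the end agreed.

**What I did**
- I laid three amber tubes crosswise in the dish, left the yellow and pink look-alikes alone, and seated the lid.
- I picked dish and lid up together, tipped them 41° tab end down, and levelled them again. I then set the dish in the nest with its tab end over the window.
- I lifted the lid off, laid it back on the mat, and pressed the clamp down.

**Last checks**
- **Tubes:** all three are at about 88, 68 and 47 mm toward the tab end from the nest centre, so all are behind the line at 22 mm.
- **Dish:** it went down to deck height between the stops and met the deck at about 10 N.
- **Lid:** flat, handle up, with mat visible on both long sides and at the near end.
- **Clamp:** the pad is at its "down" position in all three cameras and stays there untouched.
- **Bystanders:** the weigh boat, pen and stopper have not moved.

**What did not go smoothly**
- My first tube grasp closed too late and came up empty; a retry worked.
- One tube was knocked to the tab end after it was placed. It stayed crosswise in the dish, so I carried on.
- The 16-picture limit was reached before I could look at the dish in the nest. The nest, lid and clamp checks after that are numeric only.

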